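# Change the wheel pack on the ski-edge grinder

### The job

Change the wheels on the edge grinder: lift the worn wheel off the spindle and lay it flat in the scrap tray, then put every fresh wheel that is on the bench onto the spindle, hub up and fully down, turning each so that the flat in its bore meets the flat of the spindle, and last the steel clamp collar on top of them, keyed and fully down in the same way. Then swing both guard halves shut so that their front flanges meet edge to edge, and leave the other things on the bench where they are.

Things in the scene. Friction and masses are not known exactly. Their poses are not given: they have to be found in the camera images.
- spindle: Upright steel spindle of the grinding head, locked by its brake and fixed. D-shaped section: 30 mm diameter with a flat 9 mm from the axis on its +x side; the D runs from the seat up to 80 mm, then a blunt tapered nose up to 90 mm. Origin on the axis at the seat, where the first wheel rests (50 mm above the bench), z up. A part slides down only with its bore's flat turned to the spindle's flat (same yaw to within about 7 degrees), 1.5 mm play all round
- seat (a point): The steel seat at the foot of the spindle, on its axis, 50 mm above the bench; z up
- head: The fixed cast grinding head, green. Origin on the bench under the spindle's axis; x points from the spindle to the hinge pillar and motor at the back. Round base of radius 86 mm and 38 mm height; pillar (138 mm high) and motor (115 mm high) stand 79 mm and more behind the axis. The guard's hinge axis is vertical, at x = 73 mm, y = 0. The spindle may be turned to any angle relative to the head
- guard_left (a joint): Angle of the left (+y) half of the sheet-metal guard, a half-round shell (inner radius 62, outer 65, from 42 to 135 mm above the bench, with a window in its side for the ski's edge) on the vertical hinge at x = 73 mm, y = 0 of the head. 0 = shut against its stop, growing as it swings outward to +y, up to 1.45. Friction (about 0.12 N m) keeps it where it is left
- guard_right (a joint): The same for the right (-y) half, a mirror image, growing as it swings outward to -y
- guard_left_edge (a point): Middle of the left half's closing flange, at 110 mm height, on its meeting face. The flange is an upright strip at the free front edge, 5 mm thick, reaching from 137 to 167 mm from the hinge axis and as tall as the shell (42 to 135 mm); this point is 152 mm from the hinge axis. When both are shut the two flanges lie face to face in front of the spindle (79 mm towards -x of the head), 11 mm thick together (16 mm over the thin stiffeners on them)
- guard_right_edge (a point): The same point on the right half's flange
- worn: Worn grinding wheel, already on the spindle at the seat: grey stone rim only 66 mm in diameter, 9 mm thick, with a hub 24 mm tall over all, whose upper part (from 9 mm up to 24 mm) is square with rounded corners, 50 mm across its flats, which face +x, -x, +y and -y. Through it runs a D-shaped bore: 33 mm diameter, cut off by a flat 10.5 mm from the axis on the +x side. Origin on the axis at the underside, z up. About 180 g
- collar: Keyed clamp collar, all steel: flange 62 mm in diameter and 9 mm thick, with a hub 24 mm tall over all, whose upper part (from 9 mm up to 24 mm) is square with rounded corners, 50 mm across its flats, which face +x, -x, +y and -y. Through it runs a D-shaped bore: 33 mm diameter, cut off by a flat 10.5 mm from the axis on the +x side. Origin on the axis at the underside, z up. About 220 g
- tray: Grey plastic tray for scrap, fixed, 170 x 170 mm outside, 30 mm high, walls and floor 4 mm. Origin at the centre of its underside, z up
- wheel1: Fresh grinding wheel (may be absent): grey stone rim 86 mm in diameter, 9 mm thick at the bottom, with a hub 24 mm tall over all, whose upper part (from 9 mm up to 24 mm) is square with rounded corners, 50 mm across its flats, which face +x, -x, +y and -y. Through it runs a D-shaped bore: 33 mm diameter, cut off by a flat 10.5 mm from the axis on the +x side. Origin on the axis at the underside, z up. About 250 g
- wheel2: Fresh grinding wheel like wheel1 (may be absent)
- wheel3: Fresh grinding wheel like wheel1 (may be absent)
- drink_can: Bystander, leave alone: drink can, 66 mm wide, 122 mm tall. Origin at the centre of its underside
- wax_bar: Bystander, leave alone: bar of wax, 120 x 45 x 30 mm. Origin at the centre of its underside
- oval_brush: Bystander, leave alone: wooden hand brush, 130 x 60 x 48 mm. Origin at the centre of its underside
- edge_guide: Bystander, leave alone: file in its edge guide, 150 mm long, 36 mm high. Origin at the centre of its underside
- wax_tin: Bystander, leave alone: wax tin, 70 mm wide, 65 mm tall. Origin at the centre of its underside
- scraper: Bystander, leave alone: clear plastic scraper, 150 x 65 x 5 mm. Origin at the centre of its underside
- wrench: Bystander, leave alone: wrench, 200 mm long. Origin at the centre of its underside
- screwdriver: Bystander, leave alone: screwdriver, 200 mm long. Origin at the centre of its underside

How it is judged:
By the outcome, as a careful person would: the job done as asked, in the order asked, and still so for the second after the job is handed in, with the robot touching nothing.
Of wheel1, wheel2, wheel3 only 2 to 3 are there at a start; the rules pass over those that are not, and their reading is None.
At some moment in a run one of wheel1, wheel2, wheel3, collar may be knocked a few centimetres aside while the robot is not near it.
Once in a run the grip may slacken for a moment while it holds something.
It also fails if it takes over 210 s, if anything falls off the work surface, if the arm or the gripper's body presses on something with over 40 N, if the wrist force passes 120 N, or if a joint passes its speed limit or range.

### The arm

A 6-joint arm with a two-finger parallel gripper is mounted at the origin on the work surface. World frame = base frame: x ahead of the robot, y to its left, z up, the work surface at z = 0. Lengths are in m, angles in rad, forces in N, time in s.
With the tool pointing down it reaches from about 0.35 to 0.775 m from the base axis. Payload 7.3 kg.
Tool frame: the origin (TCP) lies midway between the tips of the shut fingers; the grasp point (between the pads) lies 19 mm behind it (robot.grip_depth is the z of the grasp point in the tool frame, in m); z points along the fingers, y is the line along which they close (so a half turn about z gives the same grasp; the last joint's range is limited). The gripper opens to 92 mm and grips with 3 to 60 N. Pads are 19 mm wide; open, the fingers measure 130 mm over their backs; the gripper's body (75 mm by 190 mm) begins 47 mm behind the grasp point.
Start: joints at [-1.255, 0.342, 1.524, -0, 1.275, -0.146], TCP at [0.234, -0.47, 0.227] pointing down, gripper open.
Joint ranges: [-2.53, 2.53], [-0.77, 2.02], [0.04, 2.7], [-1, 4.14], [0.28, 2.66], [-3.11, 3.11]. Speed limits (rad/s): [2.57, 2.57, 3.14, 3.14, 3.14, 3.14].

### API

Orientations are given as [roll, pitch, yaw] about the fixed x, y, z axes, in that order (R = Rz(yaw) Ry(pitch) Rx(roll)).
In Python, from cell import robot, viewer gives the robot as it stands.
- The arm moves only by the tool step_arm, never from a script. Its argument "increments" is a list of rows, each an object with "delta_pos": the shift along the tool's x, y, z in cm, a list of three; "dr": the turn, a rotation vector about the tool's x, y, z in degrees, a list of three; "fingers": the closure, from -1 (fully open) to 1 (shut), so that 0 is half open. In form: [{"delta_pos": [tx, ty, tz], "dr": [wx, wy, wz], "fingers": fingers}, ...]. A call has exactly 5 rows; each row is the pose to reach, as a shift and turn from the pose commanded when the call began, along the tool's axes at that moment; what a row does not reach only later rows make up. A row lasts 1/8 s, in which the tool goes at most 62.5 mm and 10.7 degrees, less where a joint would pass 70% of its speed; a pose out of reach is approached as far as the arm can. A call with a gripper value outside its range is refused whole. The fingers move at their own pace and stop on an object; "newtons" is the grip in N (left out, the last holds). Time passes only in rows, so rows that repeat a pose let the fingers close, or fill a call up. It gives the time, the measured TCP pose, the force, the opening and the grip force at its end, in the units of the state.
- robot.observe(): the state, without advancing time (a new reading comes with each control period).
- viewer.read_camera(name): name is "scene" or "top"; returns the picture (420x560x3 uint8, red, green, blue); there is no depth.
- viewer.camera_params(name): a dict with "K" (3x3 intrinsics, pixels), "k1" (the pictures are not rectified: a ray, as slopes to the right and down, at radius r is drawn at 1 + k1 r^2 times it, then the intrinsics apply), "T" (4x4, takes a point from camera to world coordinates). Camera axes: x right, y down, z forward; pixel columns grow to the right and rows downward; lengths in m; the calibration is good to about 2 mm. A picture is of the moment at which its call begins. camera_params takes no time and is no camera call.
- robot.hand_in(): hands the job in; it is judged then, once.
The state is a dict: "time": time; "qpos": joint angles; "qvel": joint speeds; "joint_efforts": joint torques, N m; "tool_pos": TCP position; "tool_rot": TCP orientation; "contact_force": force on the tool from outside, world axes, zero at the start; "torque": the same for the moment, N m; "opening": finger opening in m; "grip_force": force on a finger pad.
Only numpy, scipy, OpenCV 4.12 (cv2) and the standard library are available. Lean on these libraries where they do the work, as an engineer would, in place of code of your own. Each camera call takes 0.05 s, during which the arm holds its last target. There are 200 camera calls.

## Working session

There is one attempt and no reset: what is moved stays moved. The work goes in short steps, Python scripts to look and compute and a tool call to move; the robot and the scene stay as the last step left them, time stands still between calls to the robot, and variables do not carry over. Pictures are saved under pics/ and viewed, at most 14 in all, crops included, and the job is handed in when it is done.

Besides the shell and the picture viewer there is one more tool, called as name(argument=value, ...), one argument or row to a line, values as JSON. step_arm: Moves the arm, as the interface text tells. Its arguments: {"type":"object","properties":{"increments":{"type":"array"},"newtons":{"type":"number"}},"required":["increments"]}

```bash
ls; mkdir -p pics; python3 - <<'E'
from cell import robot, viewer
import cv2
for n in("top","scene"):
    im=viewer.read_camera(n); cv2.imwrite(f"pics/{n}0.png",im[:,:,::-1])
    p=viewer.camera_params(n); print(n,p)
print(robot.observe(), robot.grip_depth)
E
```

```text
pics
top {'K': array([[395.16848769,   0.        , 280.96736768],
       [  0.        , 395.16848769, 214.46716791],
       [  0.        ,   0.        ,   1.        ]]), 'k1': -0.07043223800507695, 'T': array([[ 0.00925164, -0.99006446,  0.14030958,  0.33262587],
       [-0.99995341, -0.00954638, -0.0014277 ,  0.00253193],
       [ 0.00275296, -0.14028983, -0.99010665,  1.35770503],
       [ 0.        ,  0.        ,  0.        ,  1.        ]])}
scene {'K': array([[415.85591776,   0.        , 276.51044515],
       [  0.        , 415.85591776, 210.18720657],
       [  0.        ,   0.        ,   1.        ]]), 'k1': -0.10591442385039511, 'T': array([[-0.62786881,  0.55748328, -0.54313272,  1.1285516 ],
       [ 0.77801816,  0.43014048, -0.45789399,  0.52558189],
       [-0.02164487, -0.71006447, -0.70380391,  0.90937631],
       [ 0.        ,  0.        ,  0.        ,  1.        ]])}
{'time': 0.1, 'qpos': array([-1.25502465e+00,  3.42679583e-01,  1.52491819e+00, -4.52630702e-05,
        1.27538053e+00, -1.45986630e-01]), 'qvel': array([ 0.00045359, -0.00306366, -0.00293973,  0.00040706, -0.00080235,
        0.0009511 ]), 'joint_efforts': array([ 2.45959767e-03, -4.32002628e+01, -2.44694245e+01,  7.19925016e-02,
        5.26732416e-02, -4.73030127e-05]), 'tool_pos': array([ 0.23380102, -0.46966651,  0.22610183]), 'tool_rot': array([-3.14021544e+00, -1.58745476e-04,  4.61771407e-01]), 'contact_force': array([ 0.20020533,  0.74886482, -0.59010623]), 'torque': array([0.02462274, 0.00284199, 0.03553111]), 'grip_force': 0.0, 'opening': 0.09186394901051155} -0.0188
```

View pics/top0.png

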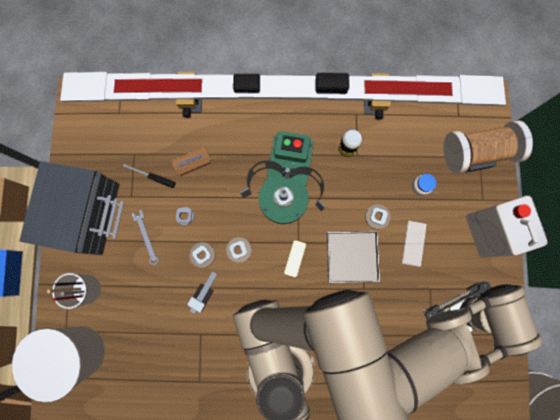

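View pics/scene0.png

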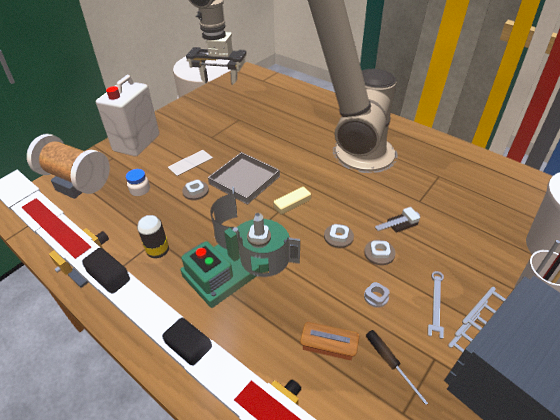

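```bash
cat > h.py <<'E'
import numpy as np, cv2
from cell import robot, viewer
from scipy.spatial.transform import Rotation as Rn
P={n:viewer.camera_params(n) for n in("top","scene")}
def proj(n,X):
    p=P[n]; X=np.atleast_2d(X); c=(X-p["T"][:3,3])@p["T"][:3,:3]
    s=c[:,:2]/c[:,2:]; s=s*(1+p["k1"]*(s**2).sum(1,keepdims=True))
    return s@p["K"][:2,:2].T+p["K"][:2,2]
def ray(n,uv):
    p=P[n]; d=(np.array(uv,float)-p["K"][:2,2])/p["K"][0,0]; s=d.copy()
    for _ in range(20): s=d/(1+p["k1"]*(s@s))
    return p["T"][:3,3],p["T"][:3,:3]@np.r_[s,1]
def back(n,uv,z):
    o,d=ray(n,uv); return o+d*(z-o[2])/d[2]
def patch(im,n,xy,z,half=.06,N=300):
    "rectified view of the plane z: x up, y left"
    g=np.linspace(half,-half,N); xx,yy=np.meshgrid(g,g,indexing="ij")
    uv=proj(n,np.c_[(xy[0]+xx).ravel(),(xy[1]+yy).ravel(),np.full(N*N,z)]).astype(np.float32).reshape(N,N,2)
    return cv2.remap(im,uv[...,0],uv[...,1],cv2.INTER_CUBIC)
def grab(n): return viewer.read_camera(n)[:,:,::-1].copy()
E
python3 - <<'E'
from h import *
t=cv2.imread("pics/top0.png"); s=cv2.imread("pics/scene0.png")
rows=[[],[]]
for k,(px,z,ps) in dict(w1=((201,255),.024,(379,250)),w2=((238,249),.024,(340,233)),w3=((378,216),.024,(196,186)),col=((184,215),.024,(376,292)),worn=((283,196),.074,(258,238))).items():
    a=back("top",px,z); b=back("scene",ps,z); print(k,a.round(4),b.round(4),np.hypot(*a[:2]).round(3))
    m=(a+b)/2
    rows[0].append(patch(t,"top",m,z,.05,160)); rows[1].append(patch(s,"scene",m,z,.05,160))
cv2.imwrite("pics/p1.png",np.vstack([np.hstack(r) for r in rows]))
E
```

```text
w1 [0.3811 0.2688 0.024 ] [0.3939 0.2715 0.024 ] 0.466
w2 [0.4027 0.1443 0.024 ] [0.4064 0.1517 0.024 ] 0.428
w3 [ 0.5195 -0.3317  0.024 ] [ 0.5183 -0.3278  0.024 ] 0.616
col [0.5166 0.3322 0.024 ] [0.5203 0.3337 0.024 ] 0.614
worn [ 0.5762 -0.0055  0.074 ] [0.5966 0.0093 0.074 ] 0.576
```

View pics/p1.png

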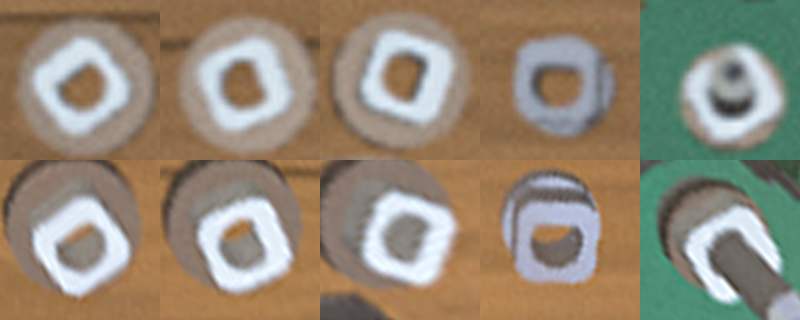

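```bash
cat >> h.py <<'E'
def hubpoly(pose,z):
    x,y,w=pose; c,s=np.cos(w),np.sin(w); R=np.array([[c,-s],[s,c]])
    a=np.linspace(0,2*np.pi,61)[:-1]; r=.008
    sq=np.c_[np.sign(np.cos(a+1e-9))*(.025-r)+r*np.cos(a),np.sign(np.sin(a+1e-9))*(.025-r)+r*np.sin(a)]
    D=np.c_[np.minimum(.0165*np.cos(a),.0105),.0165*np.sin(a)]
    f=lambda q:np.c_[q@R.T+[x,y],np.full(len(q),z)]
    return f(sq),f(D)
def white(im):
    f=im.astype(float); return f.min(2)-1.0*(f.max(2)-f.min(2))
SC=8
def score(W,n,pose,z,hole=True,box=None):
    x0,y0,h=box; sq,D=hubpoly(pose,z)
    m=np.zeros((h*SC,h*SC),np.uint8)
    q=lambda p:np.round((proj(n,p)-[x0-.5,y0-.5])*SC).astype(np.int32)
    cv2.fillPoly(m,[q(sq)],255)
    if hole: cv2.fillPoly(m,[q(D)],0)
    m=cv2.GaussianBlur(cv2.resize(m,(h,h),interpolation=cv2.INTER_AREA).astype(float),(0,0),.7)
    w=np.zeros((h*SC,h*SC),np.uint8); c,_=hubpoly((pose[0],pose[1],0),z)
    A=proj(n,c).mean(0)-[x0-.5,y0-.5]; cv2.circle(w,tuple(int(v) for v in A*SC),int(11.5*SC*(1 if n=="top" else 1.35)),255,-1)
    w=cv2.resize(w,(h,h),interpolation=cv2.INTER_AREA)/255.
    g=W[y0:y0+h,x0:x0+h]; mm=(w*m).sum()/w.sum(); gm=(w*g).sum()/w.sum()
    return (w*(m-mm)*(g-gm)).sum()/np.sqrt((w*(m-mm)**2).sum()*(w*(g-gm)**2).sum())
def fit(ims,guess,z,hole=True,wh=white):
    from scipy.optimize import minimize
    Ws={n:wh(i) for n,i in ims.items()}; out={}
    for keys in [[k] for k in ims]+([list(ims)] if len(ims)>1 else []):
        bx={n:(*[int(v)-22 for v in proj(n,[*guess[:2],z])[0]],44) for n in keys}
        f=lambda p:-sum(score(Ws[n],n,(p[0]/1e3,p[1]/1e3,p[2]/30),z,hole,bx[n]) for n in keys)/len(keys)
        g=[guess[0]*1e3,guess[1]*1e3]
        st=sorted((f([*g,w*30]),w) for w in np.arange(0,2*np.pi,.13))
        rs=[]
        for _,w in st[:1]:
            r0=minimize(f,[*g,w*30],method="Nelder-Mead",options=dict(initial_simplex=[[*g,w*30],[g[0]+5,g[1],w*30],[g[0],g[1]+5,w*30],[*g,w*30+5]]))
            for k in range(4):
                rs.append((minimize(f,r0.x+[0,0,k*np.pi/2*30],method="Nelder-Mead",options=dict(maxiter=120)),k))
        rs.sort(key=lambda r:r[0].fun); b=rs[0][0]
        out["+".join(keys)]=(b.x[0]/1e3,b.x[1]/1e3,np.degrees(b.x[2]/30)%360,-b.fun,-rs[1][0].fun)
    return out
E
python3 - <<'E'
from h import *
ims={n:cv2.imread(f"pics/{n}0.png") for n in("top","scene")}
blue=lambda im:im[...,0].astype(float)-.3*im[...,2]
for k,g,z,hole in [("w1",(.386,.270),.024,1),("w2",(.404,.148),.024,1),("w3",(.519,-.33),.024,1),("col",(.5185,.333),.024,1),("worn",(.583,0.002),.074,1)]:
    for n,v in fit(ims,g,z,hole,blue if k=="col" else white).items(): print(k,n,np.round(v,4))
# head direction: red/green buttons and base
E
```

```text
w1 top [ 0.384   0.2699 36.9817  0.8532  0.8082]
w1 scene [ 0.3843  0.2701 36.8123  0.8418  0.8142]
w1 top+scene [ 0.3845  0.27   36.3454  0.8468  0.8071]
w2 top [4.019000e-01 1.453000e-01 2.918281e+02 8.101000e-01 7.735000e-01]
w2 scene [4.022000e-01 1.449000e-01 2.909126e+02 8.233000e-01 8.038000e-01]
w2 top+scene [4.024000e-01 1.452000e-01 2.931404e+02 8.155000e-01 7.818000e-01]
w3 top [  0.5214  -0.3348 251.1179   0.8529   0.8053]
w3 scene [  0.5203  -0.3342 251.4463   0.8192   0.8127]
w3 top+scene [  0.5211  -0.3346 249.6385   0.8328   0.8002]
col top [5.173000e-01 3.345000e-01 3.598416e+02 8.901000e-01 8.447000e-01]
col scene [5.177000e-01 3.348000e-01 3.563743e+02 8.216000e-01 7.727000e-01]
col top+scene [5.172000e-01 3.347000e-01 3.575025e+02 8.547000e-01 8.068000e-01]
worn top [ 5.776000e-01 -5.300000e-03  2.964004e+02  7.977000e-01  7.844000e-01]
worn scene [ 5.790000e-01 -5.200000e-03  3.035168e+02  7.451000e-01  7.439000e-01]
worn top+scene [ 5.782000e-01 -5.600000e-03  3.015867e+02  7.718000e-01  7.602000e-01]
```

```bash
python3 - <<'E'
from h import *
ims={n:cv2.imread(f"pics/{n}0.png") for n in("top","scene")}
L=[(.3842,.27,36.8,.024),(.402,.1451,291.5,.024),(.521,-.3345,250.5,.024),(.5783,-.0053,301,.074),(.5783,-.0053,301,.128)]
rows=[]
for n in ims:
    r=[]
    for x,y,w,z in L:
        N=160;h=.027; g=np.linspace(-h,h,N); c,s=np.cos(np.radians(w)),np.sin(np.radians(w))
        a,b=np.meshgrid(g,-g) # a right = body x, b up = body y
        uv=proj(n,np.c_[(x+c*a-s*b).ravel(),(y+s*a+c*b).ravel(),np.full(N*N,z)]).astype(np.float32).reshape(N,N,2)
        p=cv2.remap(ims[n],uv[...,0],uv[...,1],cv2.INTER_CUBIC); r.append(p)
    rows.append(np.hstack(r))
# guard overview
up=[]
for n,(u,v),hw in(("top",(284,180),50),("scene",(245,238),62)):
    up.append(cv2.resize(ims[n][v-hw:v+hw,u-hw:u+hw],(280,280),interpolation=cv2.INTER_CUBIC))
b=np.zeros((280,800,3),np.uint8); b[:,:560]=np.hstack(up)
cv2.imwrite("pics/p2.png",np.vstack(rows+[b]))
E
```

```text
(no output)
```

View pics/p2.png

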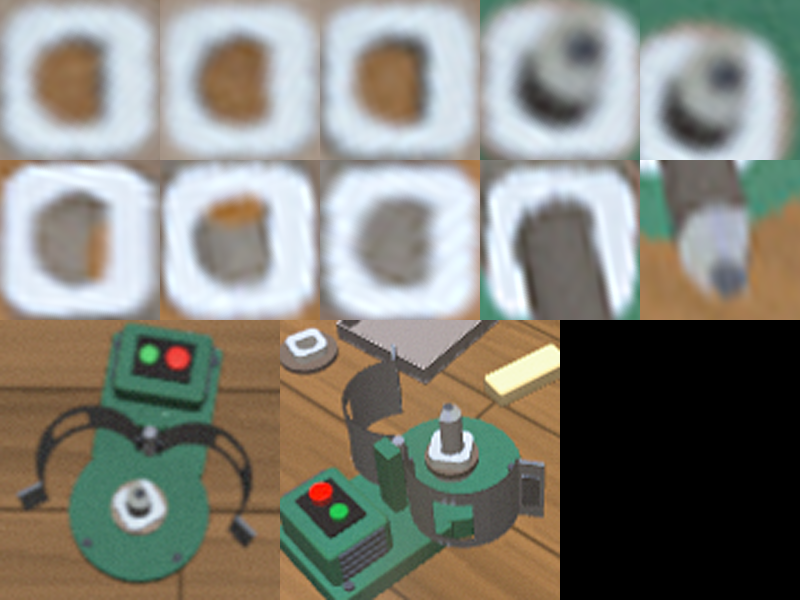

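```bash
cat > worn.py <<'E'
from h import *
from scipy.optimize import minimize
def Dp(x,y,w,r,f,z):
    a=np.linspace(0,2*np.pi,73)[:-1]; q=np.c_[np.minimum(r*np.cos(a),f),r*np.sin(a)]
    c,s=np.cos(w),np.sin(w); return np.c_[q@np.array([[c,s],[-s,c]])+[x,y],np.full(len(q),z)]
def sc(W,n,p,z=.074):
    x,y,w=p; c=proj(n,[x,y,z])[0].astype(int)-22; h=44
    q=lambda P_:np.round((proj(n,P_)-c+.5)*SC).astype(np.int32)
    m=np.zeros((h*SC,h*SC),np.uint8); sq,D=hubpoly(p,z)
    cv2.fillPoly(m,[q(sq)],255); cv2.fillPoly(m,[q(D)],0)
    sil=np.vstack([Dp(x,y,w,.015,.009,z),Dp(x,y,w,.015,.009,.13),Dp(x,y,w,.009,.007,.14)])
    cv2.fillPoly(m,[cv2.convexHull(q(sil))],0)
    m=cv2.GaussianBlur(cv2.resize(m,(h,h),interpolation=cv2.INTER_AREA).astype(float),(0,0),.7)
    w_=np.zeros_like(m); cv2.circle(w_,(22,22),11 if n=="top" else 15,1.,-1)
    ns=np.zeros((h*SC,h*SC),np.uint8); cv2.fillPoly(ns,[cv2.convexHull(q(sil[72:]))],255)
    if n=="top": w_*=1-cv2.resize(cv2.dilate(ns,np.ones((9,9))),(h,h),interpolation=cv2.INTER_AREA)/255.
    g=W[c[1]:c[1]+h,c[0]:c[0]+h]; mm=(w_*m).sum()/w_.sum(); gm=(w_*g).sum()/w_.sum()
    return (w_*(m-mm)*(g-gm)).sum()/np.sqrt((w_*(m-mm)**2).sum()*(w_*(g-gm)**2).sum())
if __name__=="__main__":
  Ws={n:white(cv2.imread(f"pics/{n}0.png")) for n in("top","scene")}
  for keys in(["top"],["scene"],["top","scene"]):
    for k in range(4):
        f=lambda p:-sum(sc(Ws[n],n,(p[0]/1e3,p[1]/1e3,p[2]/30)) for n in keys)
        w=np.radians(301+90*k)*30
        r=minimize(f,[578.3,-5.3,w],method="Nelder-Mead",options=dict(initial_simplex=[[578,-5,w],[582,-5,w],[578,-1,w],[578,-5,w+5]]))
        print(keys,r.x[:2].round(1),(np.degrees(r.x[2]/30)%360).round(1),-r.fun/len(keys))
E
python3 worn.py; python3 - <<'E'
from h import *
# guard flange tops (z=.135) & hinge/motor in full image px: crop top x=234+u/2.8, y=130+(v)/2.8
f=lambda u,v:(234+u/2.8,130+(v-320)/2.8)
for k,u,v,z in(("flL",32,494,.135),("flR",242,528,.135),("hinge",150,432,.138),("green",150,354,.118),("red",178,357,.118)):
    print(k,back("top",f(u,v),z).round(4))
E
```

```text
['top'] [577.6  -5.8] 300.2 0.8681444549586012
['top'] [577.7  -5.3] 30.8 0.8637606765151989
['top'] [576.8  -5. ] 118.8 0.8316147148773615
['top'] [576.2  -6.9] 214.6 0.8367810964823724
['scene'] [578.1  -6.2] 301.4 0.7953181069340424
['scene'] [580.   -4.7] 32.4 0.7627692401890238
['scene'] [576.9  -5.1] 119.2 0.7445674081932718
['scene'] [577.4  -6.2] 211.1 0.7607223608613058
['top', 'scene'] [577.6  -6.2] 300.5 0.8315705799353883
['top', 'scene'] [577.6  -5.4] 30.1 0.8119279389176568
['top', 'scene'] [577.   -4.8] 118.4 0.7864080100551649
['top', 'scene'] [577.1  -6.5] 210.3 0.7930687400741747
flL [0.5759 0.1134 0.135 ]
flR [ 0.5394 -0.1228  0.135 ]
hinge [ 0.6481 -0.0188  0.138 ]
green [ 0.7467 -0.0186  0.118 ]
red [ 0.7434 -0.0512  0.118 ]
```

```bash
cat >> h.py <<'E'
def plan(wps,start=None):
    "wps: (x,y,z,yawdeg); prints tool-frame deltas, chained"
    s=robot.observe(); p=np.array(start[:3] if start else s["tool_pos"]); w=start[3] if start else np.degrees(s["tool_rot"][2])
    if not start: print("now",s["time"].round(2) if hasattr(s["time"],"round") else s["time"],p.round(4),round(w,2),"open",round(s["opening"],4),"grip",round(s["grip_force"],1),"F",s["contact_force"].round(1))
    for x,y,z,v in wps:
        d=np.array([x,y,z])-p; c,q=np.cos(np.radians(w)),np.sin(np.radians(w))
        print(np.round([100*(c*d[0]+q*d[1]),100*(q*d[0]-c*d[1]),-100*d[2]],2),"dr_z",round(-((v-w+180)%360-180),1),"dist",round(100*np.linalg.norm(d),1))
        p=np.array([x,y,z]);w=v
E
python3 - <<'E'
from h import *
print("tray",back("top",(354,257),.03).round(4),[back("top",c,.03)[:2].round(3) for c in((328,233),(378,232),(380,283),(329,282))])
plan([(.403,-.24,.21,28.5),(.5725,-.009,.2,30.5),(.5725,-.009,.066,30.5),(.5725,-.009,.064,30.5)])
E
```

```text
tray [ 0.379  -0.2457  0.03  ] [array([ 0.459, -0.159]), array([ 0.464, -0.329]), array([ 0.293, -0.332]), array([ 0.296, -0.161])]
now 0.1 [ 0.2338 -0.4697  0.2261] 26.46 open 0.0919 grip 0.0 F [ 0.2  0.7 -0.6]
[ 25.38 -13.02   1.61] dr_z -2.0 dist 28.6
[ 25.92 -12.21   1.  ] dr_z -2.0 dist 28.7
[ 0.   0.  13.4] dr_z -0.0 dist 13.4
[0.  0.  0.2] dr_z -0.0 dist 0.2
```

step_arm(
  increments=[
    {"delta_pos":[5,-2.6,0.3],"dr":[0,0,-0.5],"fingers":-1},
    {"delta_pos":[10.2,-5.2,0.6],"dr":[0,0,-1],"fingers":-1},
    {"delta_pos":[15.3,-7.8,1],"dr":[0,0,-1.5],"fingers":-1},
    {"delta_pos":[20.4,-10.4,1.3],"dr":[0,0,-2],"fingers":-1},
    {"delta_pos":[25.4,-13,1.6],"dr":[0,0,-2],"fingers":-1},
  ],
)

```text
time: 0.72
tool_pos: [0.4042, -0.2388, 0.2104]
tool_rot: [-3.141, 0.0, 0.497]
contact_force: [0.6, -1.5, 0.5]
opening: 0.0921
grip_force: 0.0
```

step_arm(
  increments=[
    {"delta_pos":[6.5,-3,0.3],"dr":[0,0,-0.5],"fingers":-1},
    {"delta_pos":[13,-6.1,0.6],"dr":[0,0,-1],"fingers":-1},
    {"delta_pos":[19.5,-9.2,1],"dr":[0,0,-1.5],"fingers":-1},
    {"delta_pos":[25.9,-12.2,1],"dr":[0,0,-2],"fingers":-1},
    {"delta_pos":[25.9,-12.2,1],"dr":[0,0,-2],"fingers":-1},
  ],
)

```text
time: 1.35
tool_pos: [0.5739, -0.007, 0.2]
tool_rot: [-3.141, 0.001, 0.534]
contact_force: [-0.5, 0.1, -0.0]
opening: 0.0917
grip_force: 0.0
```

```bash
python3 - <<'E'
from h import *
plan([(.5725,-.009,.064,30.5)])
E
```

```text
now 1.35 [ 0.5739 -0.007   0.2   ] 30.6 open 0.0917 grip 0.0 F [-0.5  0.1 -0. ]
[-0.22  0.1  13.6 ] dr_z 0.1 dist 13.6
```

```bash
cat >> h.py <<'E'
def TR(yaw,tilt=0): return Rn.from_euler("z",yaw,degrees=True)*Rn.from_euler("x",180,degrees=True)*Rn.from_euler("y",tilt,degrees=True)
def plan(wps,start=None):
    "wps: (x,y,z,yaw[,tilt]) deg; prints tool-frame deltas in cm, deg, chained"
    s=robot.observe(); p=s["tool_pos"]; R=Rn.from_euler("xyz",s["tool_rot"])
    if start: p=np.array(start[:3]); R=TR(*start[3:])
    else: print("now",round(float(s["time"]),2),p.round(4),np.degrees(s["tool_rot"]).round(2),"open",round(s["opening"],4),"grip",round(s["grip_force"],1),"F",s["contact_force"].round(1))
    for w in wps:
        q=np.array(w[:3]); S=TR(*w[3:]); d=R.inv().apply(q-p)*100; r=np.degrees((R.inv()*S).as_rotvec())
        print("pos",d.round(2).tolist(),"dr",r.round(1).tolist(),"dist",round(np.linalg.norm(d),1)); p,R=q,S
E
python3 - <<'E'
from h import *
H=np.array([.6499,-.0187])
P=lambda a:(*(H+.152*np.array([np.cos(np.radians(a)),np.sin(np.radians(a))])),)
plan([(*P(200),.2,30.5),(*P(200),.1,30.5),(*P(215),.1,30.5),(*P(230),.1,30.5),(*P(244),.1,30.5)])
print("can",back("top",(352,137),.122))
E
```

```text
now 1.35 [ 0.5739 -0.007   0.2   ] [-1.7996e+02  3.0000e-02  3.0600e+01] open 0.0917 grip 0.0 F [-0.5  0.1 -0. ]
pos [-8.99, 2.08, 0.01] dr [-0.0, 0.0, 0.1] dist 9.2
pos [0.0, -0.0, 10.0] dr [0.0, 0.0, 0.0] dist 10.0
pos [-0.21, 3.96, 0.0] dr [0.0, 0.0, 0.0] dist 4.0
pos [0.82, 3.88, 0.0] dr [0.0, 0.0, 0.0] dist 4.0
pos [1.65, 3.32, 0.0] dr [0.0, 0.0, 0.0] dist 3.7
can [ 0.76558755 -0.22894614  0.122     ]
```

step_arm(
  increments=[
    {"delta_pos":[-4.5,1,0],"dr":[0,0,0],"fingers":1},
    {"delta_pos":[-9,2.1,0],"dr":[0,0,0],"fingers":1},
    {"delta_pos":[-9,2.1,3],"dr":[0,0,0],"fingers":1},
    {"delta_pos":[-9,2.1,7],"dr":[0,0,0],"fingers":1},
    {"delta_pos":[-9,2.1,10],"dr":[0,0,0],"fingers":1},
  ],
  newtons=10,
)

```text
time: 1.98
tool_pos: [0.5053, -0.0735, 0.0991]
tool_rot: [-3.141, 0.001, 0.531]
contact_force: [-0.8, -0.6, 0.4]
opening: 0.0465
grip_force: 0.0
```

step_arm(
  increments=[
    {"delta_pos":[-0.1,2,0],"dr":[0,0,0],"fingers":1},
    {"delta_pos":[-0.2,4,0],"dr":[0,0,0],"fingers":1},
    {"delta_pos":[0,5.3,0],"dr":[0,0,0],"fingers":1},
    {"delta_pos":[0.3,6.6,0],"dr":[0,0,0],"fingers":1},
    {"delta_pos":[0.6,7.8,0],"dr":[0,0,0],"fingers":1},
  ],
)

```text
time: 2.6
tool_pos: [0.5516, -0.1384, 0.1012]
tool_rot: [3.141, -0.001, 0.531]
contact_force: [-0.5, 1.9, -0.0]
opening: 0.0007
grip_force: 0.5
```

step_arm(
  increments=[
    {"delta_pos":[0.5,1,0],"dr":[0,0,0],"fingers":1},
    {"delta_pos":[0.9,2,0],"dr":[0,0,0],"fingers":1},
    {"delta_pos":[1.6,3.2,0],"dr":[0,0,0],"fingers":1},
    {"delta_pos":[1.6,3.2,0],"dr":[0,0,0],"fingers":1},
    {"delta_pos":[1.2,2.4,0],"dr":[0,0,0],"fingers":1},
  ],
)

```text
time: 3.22
tool_pos: [0.573, -0.1522, 0.1005]
tool_rot: [-3.142, 0.0, 0.532]
contact_force: [-0.3, -0.5, -0.1]
opening: 0.0005
grip_force: 0.0
```

step_arm(
  increments=[
    {"delta_pos":[0,-1,-3],"dr":[0,0,0],"fingers":1},
    {"delta_pos":[0,-1,-8],"dr":[0,0,0],"fingers":1},
    {"delta_pos":[0,-1,-12],"dr":[0,0,0],"fingers":-1},
    {"delta_pos":[0,-1,-12],"dr":[0,0,0],"fingers":-1},
    {"delta_pos":[0,-1,-12],"dr":[0,0,0],"fingers":-1},
  ],
)

```text
time: 3.85
tool_pos: [0.5673, -0.1431, 0.2201]
tool_rot: [-3.141, 0.001, 0.532]
contact_force: [-1.2, 1.0, -0.4]
opening: 0.0262
grip_force: 0.0
```

```bash
python3 - <<'E'
from h import *
plan([(.480,-.10,.23,30.5,35),(.5725,-.009,.21,30.5,35),(.5725,-.009,.066,30.5,35)])
t=grab("top"); s=grab("scene")
cv2.imwrite("pics/top1.png",t);cv2.imwrite("pics/scene1.png",s)
cv2.imwrite("pics/p3.png",np.hstack([cv2.resize(t[110:260,210:360],(400,400)),cv2.resize(s[150:300,170:320],(400,400))]))
E
```

```text
now 3.85 [ 0.5673 -0.1431  0.2201] [-1.7994e+02  5.0000e-02  3.0470e+01] open 0.0262 grip 0.0 F [-1.2  1.  -0.4]
pos [-5.33, -8.14, -0.98] dr [-0.0, 35.1, -0.0] dist 9.8
pos [9.16, -3.15, 8.86] dr [0.0, 0.0, 0.0] dist 13.1
pos [-8.26, -0.0, 11.8] dr [0.0, 0.0, 0.0] dist 14.4
```

View pics/p3.png

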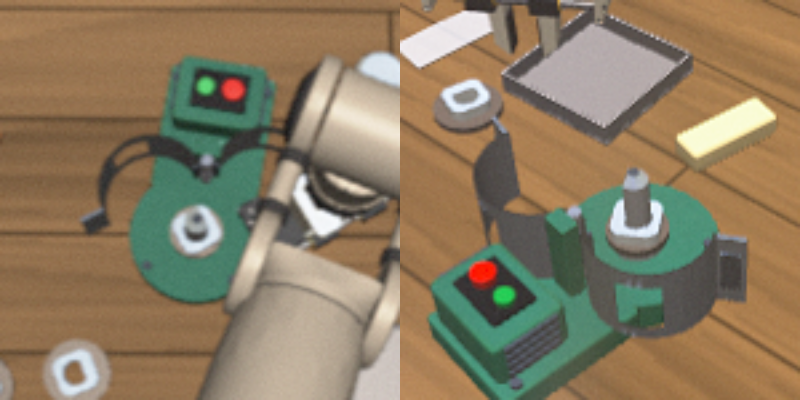

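step_arm(
  increments=[
    {"delta_pos":[-1.3,-2,-0.3],"dr":[0,8,0],"fingers":-1},
    {"delta_pos":[-2.6,-4,-0.5],"dr":[0,17,0],"fingers":-1},
    {"delta_pos":[-4,-6,-0.8],"dr":[0,26,0],"fingers":-1},
    {"delta_pos":[-5.3,-8.1,-1],"dr":[0,35,0],"fingers":-1},
    {"delta_pos":[-5.3,-8.1,-1],"dr":[0,35,0],"fingers":-1},
  ],
)

```text
time: 4.58
tool_pos: [0.4779, -0.0997, 0.2282]
tool_rot: [-3.134, -0.61, 0.523]
contact_force: [0.5, -0.2, 0.6]
opening: 0.0841
grip_force: 0.0
```

step_arm(
  increments=[
    {"delta_pos":[3,-1,2.9],"dr":[0,0,0],"fingers":-1},
    {"delta_pos":[6.1,-2.1,5.9],"dr":[0,0,0],"fingers":-1},
    {"delta_pos":[9.2,-3.2,8.9],"dr":[0,0,0],"fingers":-1},
    {"delta_pos":[9.2,-3.2,8.9],"dr":[0,0,0],"fingers":-1},
    {"delta_pos":[9.2,-3.2,8.9],"dr":[0,0,0],"fingers":-1},
  ],
)

```text
time: 5.2
tool_pos: [0.5743, -0.0088, 0.2101]
tool_rot: [-3.141, -0.61, 0.533]
contact_force: [-0.6, -0.1, 1.3]
opening: 0.0919
grip_force: 0.0
```

```bash
python3 - <<'E'
from h import *
plan([(.5725,-.009,.1,30.5,35),(.5725,-.009,.066,30.5,35),(.5725,-.009,.165,30.5,35)])
print(robot.observe()["qpos"].round(2))
E
```

```text
now 5.2 [ 0.5743 -0.0088  0.2101] [-179.98  -34.93   30.51] open 0.0919 grip 0.0 F [-0.6 -0.1  1.3]
pos [-6.44, -0.07, 8.93] dr [-0.0, 0.1, 0.0] dist 11.0
pos [-1.95, -0.0, 2.79] dr [0.0, 0.0, 0.0] dist 3.4
pos [5.68, 0.0, -8.11] dr [0.0, 0.0, 0.0] dist 9.9
[-0.42  0.25  1.88  0.74  0.77  0.14]
```

step_arm(
  increments=[
    {"delta_pos":[-3.2,-0.1,4.5],"dr":[0,0,0],"fingers":-1},
    {"delta_pos":[-6.4,-0.1,8.9],"dr":[0,0,0],"fingers":-1},
    {"delta_pos":[-7.4,-0.1,10.3],"dr":[0,0,0],"fingers":-1},
    {"delta_pos":[-8.4,-0.1,11.7],"dr":[0,0,0],"fingers":-1},
    {"delta_pos":[-8.4,-0.1,11.7],"dr":[0,0,0],"fingers":-1},
  ],
)

```text
time: 5.82
tool_pos: [0.5716, -0.01, 0.0656]
tool_rot: [-3.139, -0.609, 0.528]
contact_force: [-0.3, 0.6, 0.7]
opening: 0.0916
grip_force: 0.0
```

step_arm(
  increments=[
    {"delta_pos":[0,0,0],"dr":[0,0,0],"fingers":1},
    {"delta_pos":[0,0,0],"dr":[0,0,0],"fingers":1},
    {"delta_pos":[0,0,0],"dr":[0,0,0],"fingers":1},
    {"delta_pos":[0,0,0],"dr":[0,0,0],"fingers":1},
    {"delta_pos":[0,0,0],"dr":[0,0,0],"fingers":1},
  ],
  newtons=40,
)

```text
time: 6.45
tool_pos: [0.5722, -0.0089, 0.0668]
tool_rot: [3.142, -0.611, 0.532]
contact_force: [-1.5, 0.2, 2.9]
opening: 0.0495
grip_force: 40.0
```

step_arm(
  increments=[
    {"delta_pos":[0.6,0,-0.8],"dr":[0,0,0],"fingers":1},
    {"delta_pos":[1.4,0,-2],"dr":[0,0,0],"fingers":1},
    {"delta_pos":[2.6,0,-3.7],"dr":[0,0,0],"fingers":1},
    {"delta_pos":[4,0,-5.7],"dr":[0,0,0],"fingers":1},
    {"delta_pos":[5.7,0,-8.1],"dr":[0,0,0],"fingers":1},
  ],
)

```text
time: 7.08
tool_pos: [0.5717, -0.0088, 0.1655]
tool_rot: [-3.14, -0.609, 0.531]
contact_force: [0.5, -0.3, -2.1]
opening: 0.0495
grip_force: 40.0
```

```bash
python3 - <<'E'
from h import *
def off(x,y,yaw): return x-.006*np.cos(np.radians(yaw)),y-.006*np.sin(np.radians(yaw))
plan([(.5725,-.009,.175,30.5,35),(.47,-.12,.175,20,35),(*off(.379,-.2457,0),.15,0,35),(*off(.379,-.2457,0),.0215,0,35)])
t=grab("top"); s=grab("scene"); cv2.imwrite("pics/p4.png",np.hstack([cv2.resize(t[110:310,210:410],(400,400)),cv2.resize(s[100:300,150:350],(400,400))]))
E
```

```text
now 7.08 [ 0.5717 -0.0088  0.1655] [-179.9   -34.9    30.41] open 0.0495 grip 40.0 F [ 0.5 -0.3 -2.1]
pos [0.59, 0.06, -0.75] dr [-0.0, 0.1, -0.1] dist 1.0
pos [-11.85, 4.36, -8.3] dr [-6.0, -0.0, 8.6] dist 15.1
pos [-12.42, 8.49, -5.65] dr [-11.5, -0.0, 16.4] dist 16.1
pos [-7.37, -0.0, 10.53] dr [0.0, 0.0, 0.0] dist 12.8
```

View pics/p4.png

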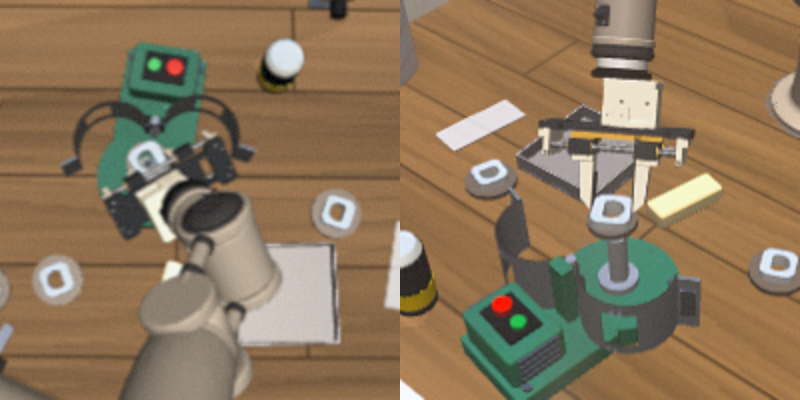

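step_arm(
  increments=[
    {"delta_pos":[0.6,0.1,-0.8],"dr":[0,0,0],"fingers":1},
    {"delta_pos":[-2.4,1.2,-2.8],"dr":[-1.5,0,2],"fingers":1},
    {"delta_pos":[-5.4,2.3,-4.9],"dr":[-3,0,4.3],"fingers":1},
    {"delta_pos":[-8.4,3.4,-7],"dr":[-4.5,0,6.5],"fingers":1},
    {"delta_pos":[-11.3,4.4,-9.1],"dr":[-6,0,8.6],"fingers":1},
  ],
)

```text
time: 7.8
tool_pos: [0.4687, -0.1207, 0.1745]
tool_rot: [-3.139, -0.61, 0.346]
contact_force: [0.5, -0.9, -1.1]
opening: 0.0493
grip_force: 40.0
```

step_arm(
  increments=[
    {"delta_pos":[-3,2,-1.4],"dr":[-2.8,0,4],"fingers":1},
    {"delta_pos":[-6.2,4.2,-2.8],"dr":[-5.7,0,8.2],"fingers":1},
    {"delta_pos":[-9.3,6.4,-4.2],"dr":[-8.6,0,12.3],"fingers":1},
    {"delta_pos":[-12.4,8.5,-5.7],"dr":[-11.5,0,16.4],"fingers":1},
    {"delta_pos":[-12.4,8.5,-5.7],"dr":[-11.5,0,16.4],"fingers":1},
  ],
)

```text
time: 8.43
tool_pos: [0.3715, -0.2473, 0.15]
tool_rot: [-3.14, -0.61, -0.006]
contact_force: [0.2, 0.2, -1.1]
opening: 0.0494
grip_force: 40.0
```

```bash
python3 - <<'E'
from h import *
plan([(.373,-.2457,.0225,0,35),(.373,-.2457,.15,0,35)])
E
```

```text
now 8.43 [ 0.3715 -0.2473  0.15  ] [-179.9   -34.93   -0.37] open 0.0494 grip 40.0 F [ 0.2  0.2 -1.1]
pos [-7.18, -0.14, 10.54] dr [0.1, 0.1, -0.3] dist 12.8
pos [7.31, 0.0, -10.44] dr [0.0, 0.0, 0.0] dist 12.8
```

step_arm(
  increments=[
    {"delta_pos":[-2.4,0,3.5],"dr":[0,0,0],"fingers":1},
    {"delta_pos":[-5,-0.1,7.3],"dr":[0,0,0],"fingers":1},
    {"delta_pos":[-6.6,-0.1,9.6],"dr":[0,0,0],"fingers":1},
    {"delta_pos":[-7.2,-0.1,10.5],"dr":[0,0,0],"fingers":1},
    {"delta_pos":[-7.2,-0.1,10.5],"dr":[0,0,0],"fingers":1},
  ],
)

```text
time: 9.05
tool_pos: [0.3741, -0.244, 0.0226]
tool_rot: [-3.138, -0.61, -0.002]
contact_force: [-0.3, 0.0, -1.5]
opening: 0.0494
grip_force: 40.0
```

step_arm(
  increments=[
    {"delta_pos":[0,0,0],"dr":[0,0,0],"fingers":0.2},
    {"delta_pos":[0,0,0],"dr":[0,0,0],"fingers":-0.2},
    {"delta_pos":[0,0,0],"dr":[0,0,0],"fingers":-0.7},
    {"delta_pos":[0,0,0],"dr":[0,0,0],"fingers":-0.7},
    {"delta_pos":[0,0,0],"dr":[0,0,0],"fingers":-0.7},
  ],
)

```text
time: 9.68
tool_pos: [0.3741, -0.2451, 0.0238]
tool_rot: [3.141, -0.611, -0.001]
contact_force: [0.3, -0.2, 0.9]
opening: 0.0769
grip_force: 0.0
```

step_arm(
  increments=[
    {"delta_pos":[1.5,0,-2.1],"dr":[0,0,0],"fingers":-0.7},
    {"delta_pos":[3.5,0,-5],"dr":[0,0,0],"fingers":-0.7},
    {"delta_pos":[5.5,0,-8],"dr":[0,0,0],"fingers":-1},
    {"delta_pos":[8,0,-11.5],"dr":[0,0,0],"fingers":-1},
    {"delta_pos":[9.5,0,-13.6],"dr":[0,0,0],"fingers":-1},
  ],
)

```text
time: 10.3
tool_pos: [0.3738, -0.2452, 0.1914]
tool_rot: [3.139, -0.611, 0.001]
contact_force: [0.0, 0.3, -1.3]
opening: 0.0913
grip_force: 0.0
```

```bash
python3 - <<'E'
from h import *
t=grab("top"); s=grab("scene"); cv2.imwrite("pics/top2.png",t);cv2.imwrite("pics/scene2.png",s)
ims=dict(top=t,scene=s)
for k,g in (("w3",(.521,-.3345)),("w2",(.402,.145)),("w1",(.384,.27))):
    for n,v in fit({"scene":s} if k!="w3" else ims,g,.024).items(): print(k,n,np.round(v,4))
cv2.imwrite("pics/p5.png",np.hstack([cv2.resize(t[180:330,310:460],(400,400)),cv2.resize(s[130:280,170:320],(400,400),interpolation=cv2.INTER_CUBIC)]))
plan([(.521,-.3345,.18,-19.5,0),(.521,-.3345,.014,-19.5,0)])
E
```

```text
w3 top [  0.5216  -0.3348 249.6199   0.8544   0.8094]
w3 scene [  0.5198  -0.3347 251.3496   0.8125   0.8057]
w3 top+scene [  0.5209  -0.3348 251.3268   0.8304   0.7985]
w2 scene [4.023000e-01 1.452000e-01 2.927202e+02 8.215000e-01 8.022000e-01]
w1 scene [ 0.3845  0.2701 36.0555  0.8407  0.8124]
now 10.4 [ 0.3744 -0.2461  0.192 ] [ 1.7962e+02 -3.5140e+01  1.7000e-01] open 0.0913 grip 0.0 F [-0.4 -0.4 -0.6]
pos [11.28, 8.83, 9.46] dr [-5.7, -34.8, 18.9] dist 17.2
pos [0.0, -0.0, 16.6] dr [0.0, 0.0, 0.0] dist 16.6
```

View pics/p5.png

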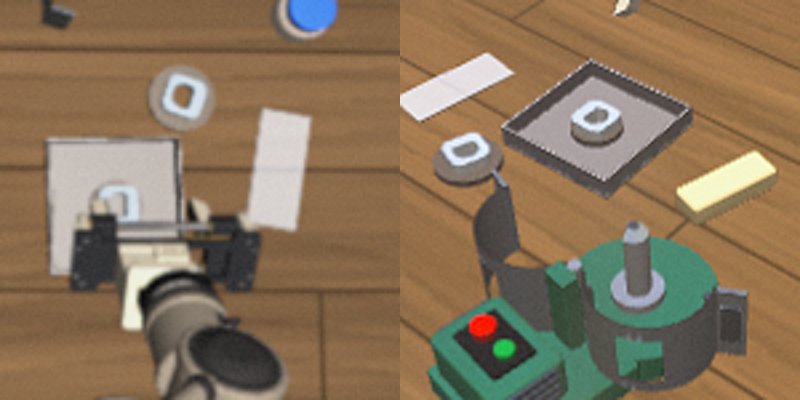

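step_arm(
  increments=[
    {"delta_pos":[2.5,2,2],"dr":[-1.4,-8.7,4.7],"fingers":-1},
    {"delta_pos":[5.6,4.4,4.7],"dr":[-2.8,-17.4,9.5],"fingers":-1},
    {"delta_pos":[8.5,6.6,7.1],"dr":[-4.3,-26,14.2],"fingers":-1},
    {"delta_pos":[11.3,8.8,9.5],"dr":[-5.7,-34.8,18.9],"fingers":-1},
    {"delta_pos":[11.3,8.8,9.5],"dr":[-5.7,-34.8,18.9],"fingers":-1},
  ],
)

```text
time: 11.02
tool_pos: [0.5218, -0.3336, 0.1748]
tool_rot: [-3.13, -0.024, -0.323]
contact_force: [0.6, -0.8, 0.1]
opening: 0.0919
grip_force: 0.0
```

```bash
python3 - <<'E'
from h import *
plan([(.521,-.3346,.014,-19,0)]);print(robot.observe()["qpos"].round(2))
E
```

```text
now 11.03 [ 0.5218 -0.3336  0.1748] [-179.34   -1.35  -18.53] open 0.0919 grip 0.0 F [ 0.6 -0.8  0.1]
pos [-0.43, 0.3, 16.07] dr [-0.7, -1.3, 0.5] dist 16.1
[-0.7   0.54  1.34  0.02  1.23  1.18]
```

step_arm(
  increments=[
    {"delta_pos":[-0.4,0.3,4],"dr":[-0.7,-1.3,0.5],"fingers":-1},
    {"delta_pos":[-0.4,0.3,8],"dr":[-0.7,-1.3,0.5],"fingers":-1},
    {"delta_pos":[-0.4,0.3,12],"dr":[-0.7,-1.3,0.5],"fingers":-1},
    {"delta_pos":[-0.4,0.3,12],"dr":[-0.7,-1.3,0.5],"fingers":-1},
    {"delta_pos":[-0.4,0.3,12],"dr":[-0.7,-1.3,0.5],"fingers":-1},
  ],
)

```text
time: 11.65
tool_pos: [0.5202, -0.3346, 0.0569]
tool_rot: [-3.141, -0.007, -0.329]
contact_force: [0.0, -0.2, 0.1]
opening: 0.0918
grip_force: 0.0
```

```bash
python3 - <<'E'
from h import *
plan([(.521,-.3346,.0145,-19,0)])
E
```

```text
now 11.65 [ 0.5202 -0.3346  0.0569] [-179.95   -0.39  -18.85] open 0.0918 grip 0.0 F [ 0.  -0.2  0.1]
pos [0.05, -0.02, 4.24] dr [-0.1, -0.4, 0.2] dist 4.2
```

step_arm(
  increments=[
    {"delta_pos":[0,0,2],"dr":[0,-0.4,0.2],"fingers":-1},
    {"delta_pos":[0,0,3.6],"dr":[0,-0.4,0.2],"fingers":-1},
    {"delta_pos":[0,0,4.2],"dr":[0,-0.4,0.2],"fingers":-1},
    {"delta_pos":[0,0,4.2],"dr":[0,-0.4,0.2],"fingers":-0.5},
    {"delta_pos":[0,0,4.2],"dr":[0,-0.4,0.2],"fingers":0.2},
  ],
  newtons=40,
)

```text
time: 12.28
tool_pos: [0.5204, -0.3347, 0.0148]
tool_rot: [-3.141, -0.0, -0.333]
contact_force: [0.8, -0.4, 0.4]
opening: 0.0762
grip_force: 0.0
```

step_arm(
  increments=[
    {"delta_pos":[0,0,0],"dr":[0,0,0],"fingers":1},
    {"delta_pos":[0,0,0],"dr":[0,0,0],"fingers":1},
    {"delta_pos":[0,0,0],"dr":[0,0,0],"fingers":1},
    {"delta_pos":[0,0,0],"dr":[0,0,0],"fingers":1},
    {"delta_pos":[0,0,0],"dr":[0,0,0],"fingers":1},
  ],
)

```text
time: 12.9
tool_pos: [0.5203, -0.3342, 0.0147]
tool_rot: [-3.141, 0.001, -0.333]
contact_force: [0.1, 2.4, 4.1]
opening: 0.0496
grip_force: 40.0
```

step_arm(
  increments=[
    {"delta_pos":[0,0,-2],"dr":[0,0,0],"fingers":1},
    {"delta_pos":[0,0,-6],"dr":[0,0,0],"fingers":1},
    {"delta_pos":[0,0,-11],"dr":[0,0,0],"fingers":1},
    {"delta_pos":[0,0,-16],"dr":[0,0,0],"fingers":1},
    {"delta_pos":[0,0,-17],"dr":[0,0,0],"fingers":1},
  ],
)

```text
time: 13.52
tool_pos: [0.5213, -0.3358, 0.1876]
tool_rot: [3.14, -0.005, -0.333]
contact_force: [0.7, 0.1, -3.4]
opening: 0.0497
grip_force: 40.0
```

```bash
python3 - <<'E'
from h import *
plan([(.545,-.17,.185,5,0),(.5777,-.006,.18,30.5,0)])
E
```

```text
now 13.53 [ 0.5213 -0.3358  0.1876] [179.89  -0.29 -19.07] open 0.0497 grip 40.0 F [ 0.7  0.1 -3.4]
pos [-3.18, -16.45, 0.21] dr [0.2, -0.3, -24.1] dist 16.8
pos [4.69, -16.05, 0.5] dr [0.0, 0.0, -25.5] dist 16.7
```

step_arm(
  increments=[
    {"delta_pos":[-0.8,-4,0],"dr":[0,0,-6],"fingers":1},
    {"delta_pos":[-1.6,-8.2,0.1],"dr":[0,0,-12],"fingers":1},
    {"delta_pos":[-2.4,-12.4,0.1],"dr":[0,0,-18],"fingers":1},
    {"delta_pos":[-3.2,-16.4,0.2],"dr":[0.2,-0.3,-24],"fingers":1},
    {"delta_pos":[-3.2,-16.4,0.2],"dr":[0.2,-0.3,-24],"fingers":1},
  ],
)

```text
time: 14.15
tool_pos: [0.5428, -0.1661, 0.1803]
tool_rot: [-3.134, 0.008, 0.09]
contact_force: [0.7, -1.0, -2.4]
opening: 0.0493
grip_force: 40.0
```

step_arm(
  increments=[
    {"delta_pos":[1.2,-4,0.1],"dr":[0,0,-6.5],"fingers":1},
    {"delta_pos":[2.4,-8,0.2],"dr":[0,0,-13],"fingers":1},
    {"delta_pos":[3.6,-12,0.4],"dr":[0,0,-19],"fingers":1},
    {"delta_pos":[4.7,-16,0.5],"dr":[0,0,-25.5],"fingers":1},
    {"delta_pos":[4.7,-16,0.5],"dr":[0,0,-25.5],"fingers":1},
  ],
)

```text
time: 14.78
tool_pos: [0.5762, -0.0038, 0.1763]
tool_rot: [-3.133, 0.004, 0.534]
contact_force: [0.1, -0.2, -2.5]
opening: 0.0497
grip_force: 40.0
```

```bash
cat > look.py <<'E'
from h import *
import sys
ims={n:grab(n) for n in("top","scene")}
k=sys.argv[1]; z=float(sys.argv[2])
x,y=map(float,sys.argv[3:5])
for n in ims: cv2.imwrite(f"pics/{n}_{k}.png",ims[n])
for n,v in fit({"scene":ims["scene"]},(x,y),z).items(): print(n,np.round(v,4))
plan([(.5777,-.006,.16,30.5,0),(.5777,-.006,.13,30.5,0)])
E
python3 look.py a .19 .5777 -.006
```

```text
scene [ 5.79400e-01 -4.50000e-03  3.02731e+02  7.61000e-01  7.25500e-01]
now 14.88 [ 0.5761 -0.0063  0.1768] [-179.56    0.24   30.38] open 0.0495 grip 40.0 F [-0.3 -0.6 -2.7]
pos [0.16, 0.07, 1.68] dr [-0.4, 0.2, -0.1] dist 1.7
pos [0.0, -0.0, 3.0] dr [0.0, 0.0, 0.0] dist 3.0
```

step_arm(
  increments=[
    {"delta_pos":[0.15,0.1,1],"dr":[-0.4,0.2,0],"fingers":1},
    {"delta_pos":[0.15,0.1,1.9],"dr":[-0.4,0.2,0],"fingers":1},
    {"delta_pos":[0.15,0.1,2.2],"dr":[-0.4,0.2,0],"fingers":1},
    {"delta_pos":[0.15,0.1,2.5],"dr":[-0.4,0.2,0],"fingers":1},
    {"delta_pos":[0.15,0.1,2.8],"dr":[-0.4,0.2,0],"fingers":1},
  ],
)

```text
time: 15.5
tool_pos: [0.5783, -0.0057, 0.1501]
tool_rot: [3.141, -0.002, 0.531]
contact_force: [0.9, 0.4, -3.2]
opening: 0.0493
grip_force: 40.0
```

step_arm(
  increments=[
    {"delta_pos":[0,0,0.3],"dr":[0,0,0],"fingers":1},
    {"delta_pos":[0,0,0.6],"dr":[0,0,0],"fingers":1},
    {"delta_pos":[0,0,0.9],"dr":[0,0,0],"fingers":1},
    {"delta_pos":[0,0,1.2],"dr":[0,0,0],"fingers":1},
    {"delta_pos":[0,0,1.2],"dr":[0,0,0],"fingers":1},
  ],
)

```text
time: 16.12
tool_pos: [0.5781, -0.0056, 0.1378]
tool_rot: [-3.141, -0.001, 0.531]
contact_force: [-0.1, -0.2, -2.9]
opening: 0.0497
grip_force: 40.0
```

step_arm(
  increments=[
    {"delta_pos":[0,0,0.8],"dr":[0,0,0],"fingers":1},
    {"delta_pos":[0,0,1.6],"dr":[0,0,0],"fingers":1},
    {"delta_pos":[0,0,2.4],"dr":[0,0,0],"fingers":1},
    {"delta_pos":[0,0,3.2],"dr":[0,0,0],"fingers":1},
    {"delta_pos":[0,0,4],"dr":[0,0,0],"fingers":1},
  ],
)

```text
time: 16.75
tool_pos: [0.5783, -0.0056, 0.0975]
tool_rot: [-3.142, -0.001, 0.531]
contact_force: [0.7, 0.3, -3.7]
opening: 0.0495
grip_force: 40.0
```

step_arm(
  increments=[
    {"delta_pos":[0,0,1],"dr":[0,0,0],"fingers":1},
    {"delta_pos":[0,0,1],"dr":[0,0,0],"fingers":1},
    {"delta_pos":[0,0,1],"dr":[0,0,0],"fingers":-1},
    {"delta_pos":[0,0,1],"dr":[0,0,0],"fingers":-1},
    {"delta_pos":[0,0,1],"dr":[0,0,0],"fingers":-1},
  ],
)

```text
time: 17.38
tool_pos: [0.5787, -0.0056, 0.0888]
tool_rot: [3.141, -0.003, 0.531]
contact_force: [-0.6, -0.9, 0.3]
opening: 0.0749
grip_force: 0.0
```

step_arm(
  increments=[
    {"delta_pos":[0,0,0],"dr":[0,0,0],"fingers":-1},
    {"delta_pos":[0,0,-4],"dr":[0,0,0],"fingers":-1},
    {"delta_pos":[0,0,-9],"dr":[0,0,0],"fingers":-1},
    {"delta_pos":[-4,0,-12],"dr":[0,0,0],"fingers":-1},
    {"delta_pos":[-9,0,-12],"dr":[0,0,0],"fingers":-1},
  ],
)

```text
time: 18.0
tool_pos: [0.5014, -0.0518, 0.2106]
tool_rot: [3.137, -0.006, 0.533]
contact_force: [0.2, -1.6, -0.5]
opening: 0.0916
grip_force: 0.0
```

```bash
python3 - <<'E'
from h import *
plan([(.42,.08,.18,25,0)])
t=grab("top"); s=grab("scene"); cv2.imwrite("pics/top3.png",t);cv2.imwrite("pics/scene3.png",s)
for k,g in (("w2",(.402,.145)),("w1",(.384,.27))):
    for n,v in fit({"scene":s,"top":t},g,.024).items(): print(k,n,np.round(v,4))
from worn import sc
from scipy.optimize import minimize
for z in(.074,.08,.1,):
  W=white(s); f=lambda p:-sc(W,"scene",(p[0]/1e3,p[1]/1e3,p[2]/30),z)
  r=minimize(f,[577.7,-6,np.radians(300.5)*30],method="Nelder-Mead"); print(z,r.x[:2],np.degrees(r.x[2]/30),-r.fun)
cv2.imwrite("pics/p6.png",np.hstack([cv2.resize(t[110:260,210:360],(400,400)),cv2.resize(s[150:300,170:320],(400,400),interpolation=cv2.INTER_CUBIC)]))
E
```

```text
now 18.0 [ 0.5014 -0.0518  0.2106] [179.74  -0.33  30.51] open 0.0916 grip 0.0 F [ 0.2 -1.6 -0.5]
pos [-0.34, -15.51, 2.99] dr [0.2, -0.3, 5.5] dist 15.8
w2 scene [4.023000e-01 1.452000e-01 2.927631e+02 8.230000e-01 8.031000e-01]
w2 top [4.023000e-01 1.454000e-01 2.948258e+02 8.198000e-01 7.824000e-01]
w2 scene+top [4.02300e-01 1.45200e-01 2.93141e+02 8.20900e-01 7.86400e-01]
w1 scene [ 0.3844  0.2699 37.0291  0.84    0.8132]
w1 top [ 0.3842  0.27   38.0592  0.8621  0.8172]
w1 scene+top [ 0.3842  0.27   36.9925  0.8501  0.8117]
0.074 [578.00876965  -7.4533415 ] 303.40644394051867 0.8065907574796546
0.08 [580.96969624  -6.10733051] 304.1227745747697 0.7419129974491242
0.1 [545.59227539  -5.9981886 ] 330.8411156628323 0.2978178424231858
```

View pics/p6.png

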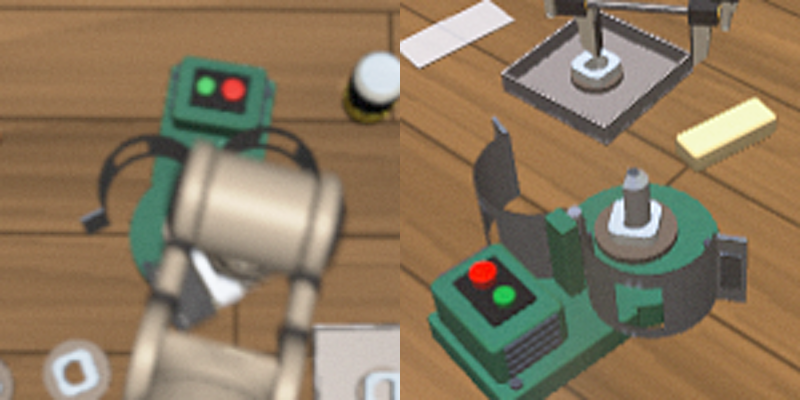

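```bash
python3 - <<'E'
from h import *
plan([(.4023,.1452,.14,22.5,0),(.4023,.1452,.0145,22.5,0)])
E
```

```text
now 18.1 [ 0.4971 -0.0525  0.2086] [-1.7998e+02  1.0000e-02  3.0320e+01] open 0.0918 grip 0.0 F [-0.2  1.3  0.3]
pos [1.8, -21.85, 6.87] dr [-0.0, 0.0, 7.8] dist 23.0
pos [0.0, -0.0, 12.55] dr [0.0, 0.0, 0.0] dist 12.6
```

step_arm(
  increments=[
    {"delta_pos":[0.4,-5,1],"dr":[0,0,2],"fingers":-1},
    {"delta_pos":[0.9,-11,3],"dr":[0,0,4],"fingers":-1},
    {"delta_pos":[1.4,-17,5],"dr":[0,0,6],"fingers":-1},
    {"delta_pos":[1.8,-21.8,6.9],"dr":[0,0,7.8],"fingers":-1},
    {"delta_pos":[1.8,-21.8,6.9],"dr":[0,0,7.8],"fingers":-1},
  ],
)

```text
time: 18.73
tool_pos: [0.4036, 0.1484, 0.1379]
tool_rot: [-3.14, 0.001, 0.4]
contact_force: [0.4, 0.3, -0.7]
opening: 0.0918
grip_force: 0.0
```

step_arm(
  increments=[
    {"delta_pos":[0,0,3],"dr":[0,0,0],"fingers":-1},
    {"delta_pos":[0,0,6],"dr":[0,0,0],"fingers":-1},
    {"delta_pos":[0,0,8],"dr":[0,0,0],"fingers":-1},
    {"delta_pos":[0,0,8],"dr":[0,0,0],"fingers":-1},
    {"delta_pos":[0,0,8],"dr":[0,0,0],"fingers":-1},
  ],
)

```text
time: 19.35
tool_pos: [0.407, 0.1458, 0.0598]
tool_rot: [3.141, -0.003, 0.395]
contact_force: [0.4, -0.8, 0.3]
opening: 0.0919
grip_force: 0.0
```

```bash
python3 - <<'E'
from h import *
plan([(.4023,.1452,.0145,22.5,0)])
E
```

```text
now 19.35 [0.407  0.1458 0.0598] [179.98  -0.18  22.61] open 0.0919 grip 0.0 F [ 0.4 -0.8  0.3]
pos [-0.47, -0.13, 4.53] dr [0.0, -0.2, 0.1] dist 4.6
```

step_arm(
  increments=[
    {"delta_pos":[-0.5,-0.1,1],"dr":[0,-0.2,0],"fingers":-1},
    {"delta_pos":[-0.5,-0.1,3],"dr":[0,-0.2,0],"fingers":-1},
    {"delta_pos":[-0.5,-0.1,4.5],"dr":[0,-0.2,0],"fingers":-1},
    {"delta_pos":[-0.5,-0.1,4.5],"dr":[0,-0.2,0],"fingers":-0.5},
    {"delta_pos":[-0.5,-0.1,4.5],"dr":[0,-0.2,0],"fingers":0},
  ],
  newtons=40,
)

```text
time: 19.98
tool_pos: [0.4012, 0.145, 0.0145]
tool_rot: [3.142, 0.001, 0.395]
contact_force: [-0.1, -0.7, 0.5]
opening: 0.0766
grip_force: 0.0
```

step_arm(
  increments=[
    {"delta_pos":[0,0,0],"dr":[0,0,0],"fingers":1},
    {"delta_pos":[0,0,0],"dr":[0,0,0],"fingers":1},
    {"delta_pos":[0,0,0],"dr":[0,0,0],"fingers":1},
    {"delta_pos":[0,0,0],"dr":[0,0,0],"fingers":1},
    {"delta_pos":[0,0,0],"dr":[0,0,0],"fingers":1},
  ],
)

```text
time: 20.6
tool_pos: [0.401, 0.1451, 0.0143]
tool_rot: [-3.141, 0.001, 0.395]
contact_force: [-0.1, 1.1, 5.7]
opening: 0.0493
grip_force: 40.0
```

step_arm(
  increments=[
    {"delta_pos":[0,0,-2],"dr":[0,0,0],"fingers":1},
    {"delta_pos":[0,0,-6],"dr":[0,0,0],"fingers":1},
    {"delta_pos":[0,0,-11],"dr":[0,0,0],"fingers":1},
    {"delta_pos":[0,0,-16],"dr":[0,0,0],"fingers":1},
    {"delta_pos":[0,0,-17],"dr":[0,0,0],"fingers":1},
  ],
)

```text
time: 21.22
tool_pos: [0.4025, 0.1452, 0.1864]
tool_rot: [3.14, -0.003, 0.395]
contact_force: [0.7, -0.4, -2.9]
opening: 0.0497
grip_force: 40.0
```

```bash
python3 - <<'E'
from h import *
plan([(.5780,-.006,.18,30.5,0)])
E
```

```text
now 21.23 [0.4025 0.1452 0.1864] [179.93  -0.19  22.64] open 0.0497 grip 40.0 F [ 0.7 -0.4 -2.9]
pos [10.37, 20.71, 0.7] dr [0.1, -0.2, -7.9] dist 23.2
```

step_arm(
  increments=[
    {"delta_pos":[2.2,4.4,0],"dr":[0,0,-2],"fingers":1},
    {"delta_pos":[4.6,9.2,0],"dr":[0,0,-4],"fingers":1},
    {"delta_pos":[7,14,0.3],"dr":[0,0,-6],"fingers":1},
    {"delta_pos":[9.2,18.4,0.5],"dr":[0,0,-7.9],"fingers":1},
    {"delta_pos":[10.3,20.7,0.6],"dr":[0,-0.2,-7.9],"fingers":1},
  ],
)

```text
time: 21.85
tool_pos: [0.5764, -0.0083, 0.1748]
tool_rot: [-3.139, 0.009, 0.532]
contact_force: [0.9, 0.6, -2.9]
opening: 0.0492
grip_force: 40.0
```

step_arm(
  increments=[
    {"delta_pos":[0,0,0.5],"dr":[0,0,0],"fingers":1},
    {"delta_pos":[0,0,1],"dr":[0,0,0],"fingers":1},
    {"delta_pos":[0,0,1.5],"dr":[0,0,0],"fingers":1},
    {"delta_pos":[0,0,1.5],"dr":[0,0,0],"fingers":1},
    {"delta_pos":[0,0,1.5],"dr":[0,0,0],"fingers":1},
  ],
)

```text
time: 22.48
tool_pos: [0.5758, -0.0061, 0.1631]
tool_rot: [-3.141, 0.005, 0.533]
contact_force: [-0.0, 0.6, -2.4]
opening: 0.0493
grip_force: 40.0
```

```bash
python3 - <<'E'
from h import *
plan([(.5775,-.0062,.150,30.5,0)])
E
```

```text
now 22.48 [ 0.5758 -0.0061  0.1631] [-179.98    0.28   30.57] open 0.0493 grip 40.0 F [-0.   0.6 -2.4]
pos [0.14, 0.1, 1.31] dr [-0.0, 0.3, 0.1] dist 1.3
```

step_arm(
  increments=[
    {"delta_pos":[0.15,0.1,0.3],"dr":[0,0.3,0],"fingers":1},
    {"delta_pos":[0.15,0.1,0.7],"dr":[0,0.3,0],"fingers":1},
    {"delta_pos":[0.15,0.1,1.1],"dr":[0,0.3,0],"fingers":1},
    {"delta_pos":[0.15,0.1,1.4],"dr":[0,0.3,0],"fingers":1},
    {"delta_pos":[0.15,0.1,1.7],"dr":[0,0.3,0],"fingers":1},
  ],
)

```text
time: 23.1
tool_pos: [0.5775, -0.0065, 0.1455]
tool_rot: [-3.141, 0.0, 0.533]
contact_force: [-0.8, -1.0, -3.4]
opening: 0.0493
grip_force: 40.0
```

step_arm(
  increments=[
    {"delta_pos":[0,0,0.2],"dr":[0,0,0],"fingers":1},
    {"delta_pos":[0,0,0.4],"dr":[0,0,0],"fingers":1},
    {"delta_pos":[0,0,0.7],"dr":[0,0,0],"fingers":1},
    {"delta_pos":[0,0,1],"dr":[0,0,0],"fingers":1},
    {"delta_pos":[0,0,1],"dr":[0,0,0],"fingers":1},
  ],
)

```text
time: 23.72
tool_pos: [0.5774, -0.0065, 0.1354]
tool_rot: [-3.141, 0.001, 0.533]
contact_force: [-0.1, 0.3, -3.0]
opening: 0.0493
grip_force: 40.0
```

Engaged; go down 44 mm, release, leave.

step_arm(
  increments=[
    {"delta_pos":[0,0,0.9],"dr":[0,0,0],"fingers":1},
    {"delta_pos":[0,0,1.9],"dr":[0,0,0],"fingers":1},
    {"delta_pos":[0,0,2.9],"dr":[0,0,0],"fingers":1},
    {"delta_pos":[0,0,3.8],"dr":[0,0,0],"fingers":1},
    {"delta_pos":[0,0,4.3],"dr":[0,0,0],"fingers":1},
  ],
)

```text
time: 24.35
tool_pos: [0.5773, -0.0066, 0.0918]
tool_rot: [-3.14, 0.001, 0.533]
contact_force: [-0.6, 1.6, -2.8]
opening: 0.0491
grip_force: 40.0
```

step_arm(
  increments=[
    {"delta_pos":[0,0,0],"dr":[0,0,0],"fingers":1},
    {"delta_pos":[0,0,0],"dr":[0,0,0],"fingers":-1},
    {"delta_pos":[0,0,0],"dr":[0,0,0],"fingers":-1},
    {"delta_pos":[0,0,0],"dr":[0,0,0],"fingers":-1},
    {"delta_pos":[0,0,0],"dr":[0,0,0],"fingers":-1},
  ],
)

```text
time: 24.98
tool_pos: [0.5777, -0.0066, 0.0931]
tool_rot: [-3.141, -0.0, 0.533]
contact_force: [0.1, 0.2, 0.1]
opening: 0.085
grip_force: 0.0
```

step_arm(
  increments=[
    {"delta_pos":[0,0,-2],"dr":[0,0,0],"fingers":-1},
    {"delta_pos":[0,0,-6],"dr":[0,0,0],"fingers":-1},
    {"delta_pos":[0,0,-11],"dr":[0,0,0],"fingers":-1},
    {"delta_pos":[-4,0,-12],"dr":[0,0,0],"fingers":-1},
    {"delta_pos":[-9,0,-12],"dr":[0,0,0],"fingers":-1},
  ],
)

```text
time: 25.6
tool_pos: [0.5001, -0.0527, 0.214]
tool_rot: [3.14, -0.002, 0.534]
contact_force: [-1.3, -0.4, -0.0]
opening: 0.0915
grip_force: 0.0
```

```bash
cat > chk.py <<'E'
from h import *
import sys
from worn import sc
from scipy.optimize import minimize
s=grab("scene"); W=white(s); ims={"scene":s}
for a in sys.argv[2:]:
    k,x,y=a.split(","); 
    blue=lambda im:im[...,0].astype(float)-.3*im[...,2]
    for n,v in fit(ims,(float(x),float(y)),.024,True,blue if k=="col" else white).items(): print(k,n,np.round(v,4))
z0=float(sys.argv[1])
for z in(z0,z0+.006,z0+.012):
  f=lambda p:-sc(W,"scene",(p[0]/1e3,p[1]/1e3,p[2]/30),z)
  r=minimize(f,[577.7,-6,np.radians(300.5)*30],method="Nelder-Mead"); print(z,r.x[:2].round(1),np.degrees(r.x[2]/30).round(1),-r.fun)
E
python3 chk.py .098 w1,.3843,.27 col,.5175,.3347; python3 - <<'E'
from h import *
plan([(.43,.16,.2,80,0),(.3843,.27,.12,127,0)])
E
```

```text
w1 scene [ 0.3842  0.2701 35.3359  0.8416  0.8144]
col scene [5.174000e-01 3.349000e-01 3.562745e+02 8.218000e-01 7.734000e-01]
0.098 [577.7  -7.3] 302.3 0.7540722420803244
0.10400000000000001 [581.9  -3.2] 302.7 0.7552320742402445
0.11 [584.   -5.1] 329.0 0.56029077220011
now 25.65 [ 0.4942 -0.0544  0.2129] [-179.91    0.25   30.55] open 0.0916 grip 0.0 F [-3.3 -0.1 -1.3]
pos [5.38, -21.72, 1.3] dr [-0.2, 0.2, -49.5] dist 22.4
pos [10.04, -6.41, 8.0] dr [0.0, 0.0, -47.0] dist 14.3
```

step_arm(
  increments=[
    {"delta_pos":[1,-4.3,0.3],"dr":[0,0,-10],"fingers":-1},
    {"delta_pos":[2.1,-8.7,0.5],"dr":[0,0,-20],"fingers":-1},
    {"delta_pos":[3.2,-13,0.8],"dr":[0,0,-30],"fingers":-1},
    {"delta_pos":[4.3,-17.4,1],"dr":[0,0,-40],"fingers":-1},
    {"delta_pos":[5.4,-21.7,1.3],"dr":[0,0,-49.5],"fingers":-1},
  ],
)

```text
time: 26.28
tool_pos: [0.4359, 0.1634, 0.2001]
tool_rot: [3.141, -0.001, 1.402]
contact_force: [1.3, 0.3, -0.3]
opening: 0.0917
grip_force: 0.0
```

step_arm(
  increments=[
    {"delta_pos":[2,-1.3,1.6],"dr":[0,0,-10],"fingers":-1},
    {"delta_pos":[4,-2.6,3.2],"dr":[0,0,-20],"fingers":-1},
    {"delta_pos":[6,-3.8,4.8],"dr":[0,0,-30],"fingers":-1},
    {"delta_pos":[8,-5.1,6.4],"dr":[0,0,-40],"fingers":-1},
    {"delta_pos":[10,-6.4,8],"dr":[0,0,-47],"fingers":-1},
  ],
)

```text
time: 26.9
tool_pos: [0.3904, 0.2725, 0.1197]
tool_rot: [3.141, -0.001, 2.222]
contact_force: [-0.2, 0.4, -0.2]
opening: 0.092
grip_force: 0.0
```

step_arm(
  increments=[
    {"delta_pos":[0,0,2],"dr":[0,0,0],"fingers":-1},
    {"delta_pos":[0,0,4],"dr":[0,0,0],"fingers":-1},
    {"delta_pos":[0,0,6],"dr":[0,0,0],"fingers":-1},
    {"delta_pos":[0,0,6],"dr":[0,0,0],"fingers":-1},
    {"delta_pos":[0,0,6],"dr":[0,0,0],"fingers":-1},
  ],
)

```text
time: 27.52
tool_pos: [0.391, 0.2719, 0.0607]
tool_rot: [3.141, -0.0, 2.217]
contact_force: [-0.0, -0.8, 0.3]
opening: 0.092
grip_force: 0.0
```

```bash
python3 - <<'E'
from h import *
plan([(.3842,.2700,.0145,126.8,0)])
E
```

```text
now 27.52 [0.391  0.2719 0.0607] [ 1.7995e+02 -3.0000e-02  1.2703e+02] open 0.092 grip 0.0 F [-0.  -0.8  0.3]
pos [0.26, -0.66, 4.62] dr [0.0, -0.0, 0.2] dist 4.7
```

step_arm(
  increments=[
    {"delta_pos":[0.25,-0.65,1],"dr":[0,0,0.2],"fingers":-1},
    {"delta_pos":[0.25,-0.65,3],"dr":[0,0,0.2],"fingers":-1},
    {"delta_pos":[0.25,-0.65,4.6],"dr":[0,0,0.2],"fingers":-1},
    {"delta_pos":[0.25,-0.65,4.6],"dr":[0,0,0.2],"fingers":-0.5},
    {"delta_pos":[0.25,-0.65,4.6],"dr":[0,0,0.2],"fingers":0},
  ],
  newtons=40,
)

```text
time: 28.15
tool_pos: [0.384, 0.2699, 0.0145]
tool_rot: [3.141, -0.001, 2.214]
contact_force: [-0.0, 0.1, 0.3]
opening: 0.0764
grip_force: 0.0
```

step_arm(
  increments=[
    {"delta_pos":[0,0,0],"dr":[0,0,0],"fingers":1},
    {"delta_pos":[0,0,0],"dr":[0,0,0],"fingers":1},
    {"delta_pos":[0,0,0],"dr":[0,0,0],"fingers":1},
    {"delta_pos":[0,0,0],"dr":[0,0,0],"fingers":1},
    {"delta_pos":[0,0,0],"dr":[0,0,0],"fingers":1},
  ],
)

```text
time: 28.78
tool_pos: [0.3841, 0.2699, 0.0143]
tool_rot: [3.141, -0.001, 2.214]
contact_force: [-0.4, 0.3, 6.2]
opening: 0.0494
grip_force: 40.0
```

step_arm(
  increments=[
    {"delta_pos":[0,0,-2],"dr":[0,0,0],"fingers":1},
    {"delta_pos":[0,0,-6],"dr":[0,0,0],"fingers":1},
    {"delta_pos":[0,0,-11],"dr":[0,0,0],"fingers":1},
    {"delta_pos":[0,0,-16],"dr":[0,0,0],"fingers":1},
    {"delta_pos":[0,0,-18],"dr":[0,0,0],"fingers":1},
  ],
)

```text
time: 29.4
tool_pos: [0.3845, 0.27, 0.1964]
tool_rot: [3.138, 0.0, 2.214]
contact_force: [-0.1, -0.1, -2.8]
opening: 0.0495
grip_force: 40.0
```

```bash
python3 - <<'E'
from h import *
plan([(.44,.16,.195,80,0),(.5400,.03,.19,35,0),(.5776,-.0062,.18,30.5,0)])
E
```

```text
now 29.4 [0.3845 0.27   0.1964] [179.81   0.   126.84] open 0.0495 grip 40.0 F [-0.1 -0.1 -2.8]
pos [-12.13, -2.15, 0.13] dr [0.2, -0.1, 46.8] dist 12.3
pos [-11.07, 12.11, 0.5] dr [0.0, -0.0, 45.0] dist 16.4
pos [1.0, 5.12, 1.0] dr [-0.0, -0.0, 4.5] dist 5.3
```

step_arm(
  increments=[
    {"delta_pos":[-2.4,-0.4,0],"dr":[0,0,9.4],"fingers":1},
    {"delta_pos":[-4.8,-0.8,0],"dr":[0,0,18.8],"fingers":1},
    {"delta_pos":[-7.2,-1.2,0],"dr":[0,0,28.2],"fingers":1},
    {"delta_pos":[-9.6,-1.7,0.1],"dr":[0,0,37.5],"fingers":1},
    {"delta_pos":[-12.1,-2.2,0.1],"dr":[0.2,0,46.8],"fingers":1},
  ],
)

```text
time: 30.02
tool_pos: [0.4384, 0.1588, 0.1921]
tool_rot: [-3.136, 0.002, 1.392]
contact_force: [-0.1, 1.0, -3.5]
opening: 0.0495
grip_force: 40.0
```

step_arm(
  increments=[
    {"delta_pos":[-2.2,2.4,0.1],"dr":[0,0,9],"fingers":1},
    {"delta_pos":[-4.4,4.8,0.2],"dr":[0,0,18],"fingers":1},
    {"delta_pos":[-6.6,7.3,0.3],"dr":[0,0,27],"fingers":1},
    {"delta_pos":[-8.8,9.7,0.4],"dr":[0,0,36],"fingers":1},
    {"delta_pos":[-11.1,12.1,0.5],"dr":[0,0,45],"fingers":1},
  ],
)

```text
time: 30.65
tool_pos: [0.5387, 0.0286, 0.1866]
tool_rot: [-3.138, 0.005, 0.606]
contact_force: [0.8, 1.1, -2.1]
opening: 0.0497
grip_force: 40.0
```

step_arm(
  increments=[
    {"delta_pos":[0.3,1.8,0.3],"dr":[0,0,1.5],"fingers":1},
    {"delta_pos":[0.7,3.6,0.6],"dr":[0,0,3],"fingers":1},
    {"delta_pos":[1,5.1,1],"dr":[0,0,4.5],"fingers":1},
    {"delta_pos":[1,5.1,1],"dr":[0,0,4.5],"fingers":1},
    {"delta_pos":[1,5.1,1],"dr":[0,0,4.5],"fingers":1},
  ],
)

```text
time: 31.28
tool_pos: [0.5758, -0.0061, 0.1774]
tool_rot: [-3.139, 0.004, 0.534]
contact_force: [0.4, -0.0, -2.9]
opening: 0.0492
grip_force: 40.0
```

```bash
python3 - <<'E'
from h import *
plan([(.5777,-.0062,.147,30.5,0)])
E
```

```text
now 31.27 [ 0.5758 -0.0061  0.1774] [-179.87    0.22   30.59] open 0.0492 grip 40.0 F [ 0.4 -0.  -2.9]
pos [0.17, 0.12, 3.03] dr [-0.1, 0.2, 0.1] dist 3.0
```

step_arm(
  increments=[
    {"delta_pos":[0.15,0.1,0.8],"dr":[0,0.2,0],"fingers":1},
    {"delta_pos":[0.15,0.1,1.6],"dr":[0,0.2,0],"fingers":1},
    {"delta_pos":[0.15,0.1,2.2],"dr":[0,0.2,0],"fingers":1},
    {"delta_pos":[0.15,0.1,2.7],"dr":[0,0.2,0],"fingers":1},
    {"delta_pos":[0.15,0.1,3],"dr":[0,0.2,0],"fingers":1},
  ],
)

```text
time: 31.9
tool_pos: [0.5778, -0.0067, 0.147]
tool_rot: [-3.14, 0.0, 0.533]
contact_force: [-0.0, -0.7, -2.1]
opening: 0.0496
grip_force: 40.0
```

step_arm(
  increments=[
    {"delta_pos":[0,0,0.2],"dr":[0,0,0],"fingers":1},
    {"delta_pos":[0,0,0.4],"dr":[0,0,0],"fingers":1},
    {"delta_pos":[0,0,0.7],"dr":[0,0,0],"fingers":1},
    {"delta_pos":[0,0,1],"dr":[0,0,0],"fingers":1},
    {"delta_pos":[0,0,1.2],"dr":[0,0,0],"fingers":1},
  ],
)

```text
time: 32.52
tool_pos: [0.5776, -0.0065, 0.1352]
tool_rot: [-3.139, 0.0, 0.533]
contact_force: [-2.5, 2.0, -1.8]
opening: 0.0493
grip_force: 40.0
```

step_arm(
  increments=[
    {"delta_pos":[0,0,0.5],"dr":[0,0,0],"fingers":1},
    {"delta_pos":[0,0,1],"dr":[0,0,0],"fingers":1},
    {"delta_pos":[0,0,1.5],"dr":[0,0,0],"fingers":1},
    {"delta_pos":[0,0,2],"dr":[0,0,0],"fingers":1},
    {"delta_pos":[0,0,2],"dr":[0,0,0],"fingers":1},
  ],
)

```text
time: 33.15
tool_pos: [0.5775, -0.0065, 0.1145]
tool_rot: [-3.139, 0.001, 0.533]
contact_force: [-2.7, 2.9, -4.7]
opening: 0.0494
grip_force: 40.0
```

step_arm(
  increments=[
    {"delta_pos":[0,0,0],"dr":[0,0,0],"fingers":1},
    {"delta_pos":[0,0,0],"dr":[0,0,0],"fingers":-1},
    {"delta_pos":[0,0,0],"dr":[0,0,0],"fingers":-1},
    {"delta_pos":[0,0,0],"dr":[0,0,0],"fingers":-1},
    {"delta_pos":[0,0,0],"dr":[0,0,0],"fingers":-1},
  ],
)

```text
time: 33.78
tool_pos: [0.5783, -0.0069, 0.1158]
tool_rot: [-3.141, -0.001, 0.533]
contact_force: [0.1, -0.0, 0.3]
opening: 0.0848
grip_force: 0.0
```

step_arm(
  increments=[
    {"delta_pos":[0,0,-2],"dr":[0,0,0],"fingers":-1},
    {"delta_pos":[0,0,-5],"dr":[0,0,0],"fingers":-1},
    {"delta_pos":[0,0,-9],"dr":[0,0,0],"fingers":-1},
    {"delta_pos":[-4,0,-9],"dr":[0,0,0],"fingers":-1},
    {"delta_pos":[-9,0,-9],"dr":[0,0,0],"fingers":-1},
  ],
)

```text
time: 34.4
tool_pos: [0.5002, -0.053, 0.2059]
tool_rot: [-3.142, -0.001, 0.534]
contact_force: [-0.1, -1.3, 0.3]
opening: 0.0918
grip_force: 0.0
```

```bash
python3 chk.py .122 col,.5175,.3347; python3 - <<'E'
from h import *
t=grab("top"); s=grab("scene"); cv2.imwrite("pics/top4.png",t)
blue=lambda im:im[...,0].astype(float)-.3*im[...,2]
print(fit({"top":t},(.5175,.3347),.024,True,blue))
cv2.imwrite("pics/p7.png",cv2.resize(s[130:330,150:420],(800,592),interpolation=cv2.INTER_CUBIC))
plan([(.48,.16,.2,60,0),(.5174,.3347,.12,87.2,0)])
E
```

```text
col scene [5.175000e-01 3.350000e-01 3.559737e+02 8.202000e-01 7.721000e-01]
0.122 [578.5  -6.5] 300.9 0.7711581874197346
0.128 [582.1  -3.1] 299.8 0.7929474272517228
0.134 [587.   -5.2] 289.3 0.5717334852836434
{'top': (np.float64(0.5173970179981024), np.float64(0.3341007298310411), np.float64(0.6945617253957153), np.float64(0.8899229245401589), np.float64(0.8451023187325463))}
now 34.55 [ 0.4992 -0.0533  0.206 ] [-1.7993e+02 -2.0000e-02  3.0420e+01] open 0.0916 grip 0.0 F [0.5 0.6 0.4]
pos [9.14, -19.37, 0.62] dr [-0.1, -0.0, -29.6] dist 21.4
pos [17.0, -5.5, 8.0] dr [0.0, 0.0, -27.2] dist 19.6
```

View pics/p7.png

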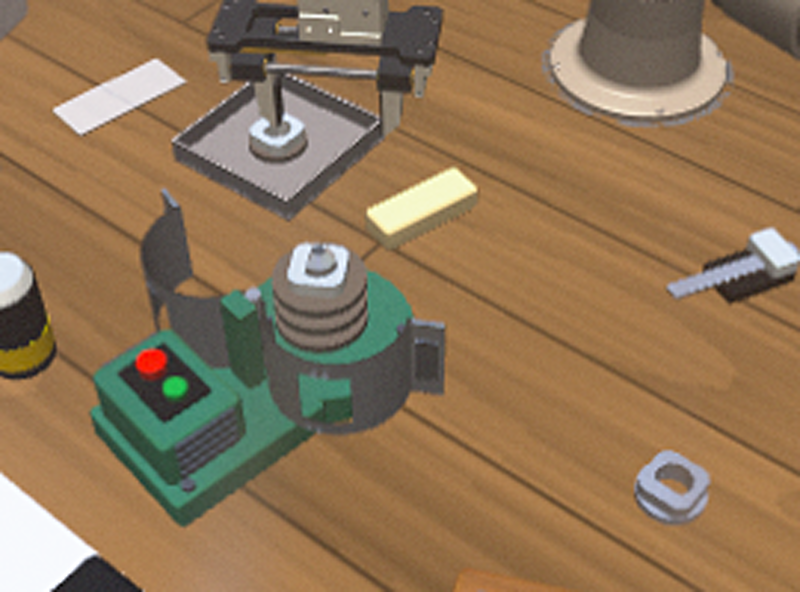

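step_arm(
  increments=[
    {"delta_pos":[1.8,-3.9,0.1],"dr":[0,0,-6],"fingers":-1},
    {"delta_pos":[3.6,-7.8,0.2],"dr":[0,0,-12],"fingers":-1},
    {"delta_pos":[5.5,-11.7,0.3],"dr":[0,0,-18],"fingers":-1},
    {"delta_pos":[7.3,-15.5,0.5],"dr":[0,0,-24],"fingers":-1},
    {"delta_pos":[9.1,-19.4,0.6],"dr":[0,0,-29.6],"fingers":-1},
  ],
)

```text
time: 35.17
tool_pos: [0.481, 0.163, 0.1999]
tool_rot: [-3.141, -0.002, 1.053]
contact_force: [0.4, 0.2, -0.2]
opening: 0.092
grip_force: 0.0
```

step_arm(
  increments=[
    {"delta_pos":[4.2,-1.4,2],"dr":[0,0,-7],"fingers":-1},
    {"delta_pos":[8.5,-2.8,4],"dr":[0,0,-14],"fingers":-1},
    {"delta_pos":[12.8,-4.2,6],"dr":[0,0,-21],"fingers":-1},
    {"delta_pos":[17,-5.5,8],"dr":[0,0,-28.5],"fingers":-1},
    {"delta_pos":[17,-5.5,8],"dr":[0,0,-28.5],"fingers":-1},
  ],
)

```text
time: 35.8
tool_pos: [0.5166, 0.3389, 0.1175]
tool_rot: [-3.139, -0.001, 1.551]
contact_force: [-0.0, -0.2, 0.6]
opening: 0.0919
grip_force: 0.0
```

step_arm(
  increments=[
    {"delta_pos":[0,0,2],"dr":[0,0,0],"fingers":-1},
    {"delta_pos":[0,0,4],"dr":[0,0,0],"fingers":-1},
    {"delta_pos":[0,0,6],"dr":[0,0,0],"fingers":-1},
    {"delta_pos":[0,0,6],"dr":[0,0,0],"fingers":-1},
    {"delta_pos":[0,0,6],"dr":[0,0,0],"fingers":-1},
  ],
)

```text
time: 36.42
tool_pos: [0.5179, 0.336, 0.0611]
tool_rot: [3.141, -0.002, 1.546]
contact_force: [-0.3, 0.6, 0.2]
opening: 0.0923
grip_force: 0.0
```

```bash
python3 - <<'E'
from h import *
plan([(.5174,.3346,.0145,88.5,0)])
E
```

```text
now 36.42 [0.5179 0.336  0.0611] [ 1.7995e+02 -1.3000e-01  8.8590e+01] open 0.0923 grip 0.0 F [-0.3  0.6  0.2]
pos [-0.15, -0.05, 4.66] dr [0.0, -0.1, 0.1] dist 4.7
```

step_arm(
  increments=[
    {"delta_pos":[-0.15,-0.05,1],"dr":[0,-0.1,0],"fingers":-1},
    {"delta_pos":[-0.15,-0.05,3],"dr":[0,-0.1,0],"fingers":-1},
    {"delta_pos":[-0.15,-0.05,4.65],"dr":[0,-0.1,0],"fingers":-1},
    {"delta_pos":[-0.15,-0.05,4.65],"dr":[0,-0.1,0],"fingers":-0.5},
    {"delta_pos":[-0.15,-0.05,4.65],"dr":[0,-0.1,0],"fingers":0},
  ],
  newtons=40,
)

```text
time: 37.05
tool_pos: [0.5169, 0.3346, 0.0139]
tool_rot: [-3.141, -0.0, 1.547]
contact_force: [-0.1, 0.1, -0.2]
opening: 0.076
grip_force: 0.0
```

step_arm(
  increments=[
    {"delta_pos":[0,0,0],"dr":[0,0,0],"fingers":1},
    {"delta_pos":[0,0,0],"dr":[0,0,0],"fingers":1},
    {"delta_pos":[0,0,0],"dr":[0,0,0],"fingers":1},
    {"delta_pos":[0,0,0],"dr":[0,0,0],"fingers":1},
    {"delta_pos":[0,0,0],"dr":[0,0,0],"fingers":1},
  ],
)

```text
time: 37.67
tool_pos: [0.5168, 0.3345, 0.0139]
tool_rot: [-3.141, -0.0, 1.547]
contact_force: [-0.4, -0.0, 3.2]
opening: 0.0495
grip_force: 40.0
```

step_arm(
  increments=[
    {"delta_pos":[0,0,-2],"dr":[0,0,0],"fingers":1},
    {"delta_pos":[0,0,-6],"dr":[0,0,0],"fingers":1},
    {"delta_pos":[0,0,-11],"dr":[0,0,0],"fingers":1},
    {"delta_pos":[0,0,-16],"dr":[0,0,0],"fingers":1},
    {"delta_pos":[0,0,-18],"dr":[0,0,0],"fingers":1},
  ],
)

```text
time: 38.3
tool_pos: [0.5174, 0.3349, 0.1965]
tool_rot: [3.139, -0.002, 1.547]
contact_force: [0.4, 0.7, -2.7]
opening: 0.0492
grip_force: 40.0
```

```bash
python3 - <<'E'
from h import *
plan([(.48,.16,.195,60,0),(.5777,-.0062,.18,30.5,0)])
E
```

```text
now 38.3 [0.5174 0.3349 0.1965] [ 1.7984e+02 -9.0000e-02  8.8640e+01] open 0.0492 grip 40.0 F [ 0.4  0.7 -2.7]
pos [-17.57, -3.33, 0.11] dr [0.1, -0.1, 28.6] dist 17.9
pos [-9.51, 16.77, 1.5] dr [-0.0, -0.0, 29.5] dist 19.3
```

step_arm(
  increments=[
    {"delta_pos":[-3.5,-0.7,0],"dr":[0,0,6],"fingers":1},
    {"delta_pos":[-7,-1.3,0],"dr":[0,0,12],"fingers":1},
    {"delta_pos":[-10.5,-2,0],"dr":[0,0,18],"fingers":1},
    {"delta_pos":[-14,-2.7,0.1],"dr":[0,0,23],"fingers":1},
    {"delta_pos":[-17.6,-3.3,0.1],"dr":[0,0,28.6],"fingers":1},
  ],
)

```text
time: 38.92
tool_pos: [0.4786, 0.1582, 0.1919]
tool_rot: [-3.14, 0.002, 1.045]
contact_force: [0.1, -1.0, -1.9]
opening: 0.05
grip_force: 40.0
```

step_arm(
  increments=[
    {"delta_pos":[-2.3,4,0.2],"dr":[0,0,7],"fingers":1},
    {"delta_pos":[-4.7,8.3,0.5],"dr":[0,0,14],"fingers":1},
    {"delta_pos":[-7.1,12.6,0.8],"dr":[0,0,22],"fingers":1},
    {"delta_pos":[-9.5,16.8,1],"dr":[0,0,29.5],"fingers":1},
    {"delta_pos":[-9.5,16.8,1.2],"dr":[0,0,29.5],"fingers":1},
  ],
)

```text
time: 39.55
tool_pos: [0.5784, -0.01, 0.1793]
tool_rot: [-3.141, 0.002, 0.528]
contact_force: [-0.2, 0.6, -1.6]
opening: 0.0496
grip_force: 40.0
```

step_arm(
  increments=[
    {"delta_pos":[0,0,0.2],"dr":[0,0,0],"fingers":1},
    {"delta_pos":[0,0,0.4],"dr":[0,0,0],"fingers":1},
    {"delta_pos":[0,0,0.4],"dr":[0,0,0],"fingers":1},
    {"delta_pos":[0,0,0.4],"dr":[0,0,0],"fingers":1},
    {"delta_pos":[0,0,0.4],"dr":[0,0,0],"fingers":1},
  ],
)

```text
time: 40.17
tool_pos: [0.5776, -0.0066, 0.1768]
tool_rot: [3.142, 0.001, 0.533]
contact_force: [1.0, -0.3, -2.0]
opening: 0.0492
grip_force: 40.0
```

```bash
python3 - <<'E'
from h import *
plan([(.5777,-.0064,.147,30.5,0)])
E
```

```text
now 40.17 [ 0.5776 -0.0066  0.1768] [1.800e+02 3.000e-02 3.057e+01] open 0.0492 grip 40.0 F [ 1.  -0.3 -2. ]
pos [0.02, -0.01, 2.98] dr [0.0, 0.0, 0.1] dist 3.0
```

step_arm(
  increments=[
    {"delta_pos":[0,0,0.8],"dr":[0,0,0],"fingers":1},
    {"delta_pos":[0,0,1.6],"dr":[0,0,0],"fingers":1},
    {"delta_pos":[0,0,2.3],"dr":[0,0,0],"fingers":1},
    {"delta_pos":[0,0,2.8],"dr":[0,0,0],"fingers":1},
    {"delta_pos":[0,0,3],"dr":[0,0,0],"fingers":1},
  ],
)

```text
time: 40.8
tool_pos: [0.5774, -0.0069, 0.146]
tool_rot: [-3.141, 0.001, 0.533]
contact_force: [0.4, -0.3, -2.5]
opening: 0.0494
grip_force: 40.0
```

step_arm(
  increments=[
    {"delta_pos":[0,0,0.2],"dr":[0,0,0],"fingers":1},
    {"delta_pos":[0,0,0.4],"dr":[0,0,0],"fingers":1},
    {"delta_pos":[0,0,0.6],"dr":[0,0,0],"fingers":1},
    {"delta_pos":[0,0,0.8],"dr":[0,0,0],"fingers":1},
    {"delta_pos":[0,0,0.9],"dr":[0,0,0],"fingers":1},
  ],
)

```text
time: 41.42
tool_pos: [0.5771, -0.0067, 0.1373]
tool_rot: [-3.141, 0.001, 0.533]
contact_force: [-3.3, 1.9, 0.3]
opening: 0.0497
grip_force: 40.0
```

step_arm(
  increments=[
    {"delta_pos":[0,0,0.1],"dr":[0,0,0],"fingers":1},
    {"delta_pos":[0,0,0.15],"dr":[0,0,0],"fingers":1},
    {"delta_pos":[0,0,0.15],"dr":[0,0,0],"fingers":1},
    {"delta_pos":[0,0,0.15],"dr":[0,0,0],"fingers":1},
    {"delta_pos":[0,0,0.15],"dr":[0,0,0],"fingers":1},
  ],
)

```text
time: 42.05
tool_pos: [0.5772, -0.0067, 0.136]
tool_rot: [-3.141, 0.001, 0.533]
contact_force: [-4.7, 3.0, 1.2]
opening: 0.0497
grip_force: 40.0
```

step_arm(
  increments=[
    {"delta_pos":[0,0,0],"dr":[0,0,0],"fingers":0.2},
    {"delta_pos":[0,0,0],"dr":[0,0,0],"fingers":-1},
    {"delta_pos":[0,0,0],"dr":[0,0,0],"fingers":-1},
    {"delta_pos":[0,0,0],"dr":[0,0,0],"fingers":-1},
    {"delta_pos":[0,0,0],"dr":[0,0,0],"fingers":-1},
  ],
)

```text
time: 42.68
tool_pos: [0.5778, -0.0071, 0.1362]
tool_rot: [3.141, 0.0, 0.533]
contact_force: [-0.1, 0.0, 0.5]
opening: 0.0848
grip_force: 0.0
```

step_arm(
  increments=[
    {"delta_pos":[0,0,-2],"dr":[0,0,0],"fingers":-1},
    {"delta_pos":[0,0,-5],"dr":[0,0,0],"fingers":-1},
    {"delta_pos":[0,0,-8],"dr":[0,0,0],"fingers":-1},
    {"delta_pos":[-5,0,-8],"dr":[0,0,0],"fingers":-1},
    {"delta_pos":[-11,0,-8],"dr":[0,0,0],"fingers":1},
  ],
)

```text
time: 43.3
tool_pos: [0.4823, -0.0633, 0.2163]
tool_rot: [3.14, 0.0, 0.534]
contact_force: [1.0, -1.9, 0.1]
opening: 0.0859
grip_force: 0.0
```

```bash
python3 - <<'E'
from h import *
s=grab("scene"); t=grab("top"); cv2.imwrite("pics/scene5.png",s); cv2.imwrite("pics/top5.png",t)
b=s.copy(); 
sq,D=hubpoly((.5777,-.006,np.radians(300.5)),.146)
o=cv2.resize(s[160:280,200:320],(600,600),interpolation=cv2.INTER_CUBIC)
for q in(sq,): cv2.polylines(o,[np.round((proj("scene",q)-[200,160]+.5)*5).astype(np.int32)],True,(0,0,255),1)
cv2.imwrite("pics/p8.png",o); plan([])
E
```

```text
now 43.4 [ 0.4783 -0.0641  0.2158] [-179.89    0.24   30.4 ] open 0.0781 grip 0.0 F [0.4 0.6 0.3]
```

View pics/p8.png

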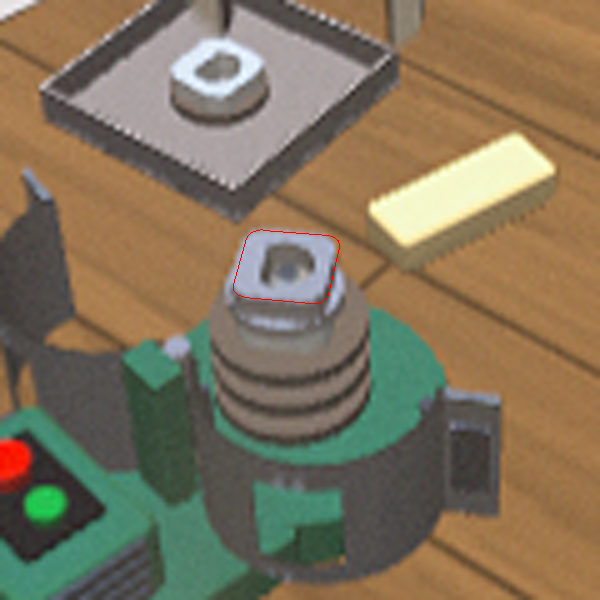

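```bash
cat > g.py <<'E'
from h import *
H=np.array([.6499,-.0187])
def P(a,r=.157,z=.1): return (*(H+r*np.array([np.cos(np.radians(a)),np.sin(np.radians(a))])),z,-10,0)
E
python3 - <<'E'
from g import *
plan([P(105,.17,.216),P(105,.17,.1)])
print("arc"); 
for a in(115,125,135,145,152): plan([P(a)],P(105,.17))
print("arc2");
for a in(155,157,158.5): plan([P(a,.156)],P(152))
E
```

```text
now 43.4 [ 0.4783 -0.0641  0.2158] [-179.89    0.24   30.4 ] open 0.0781 grip 0.0 F [0.4 0.6 0.3]
pos [21.62, -11.62, -0.09] dr [-0.0, 0.3, 40.4] dist 24.5
pos [0.0, -0.0, 11.6] dr [0.0, 0.0, 0.0] dist 11.6
arc
pos [-1.82, 2.55, 0.0] dr [0.0, 0.0, 0.0] dist 3.1
pos [-3.92, 4.31, 0.0] dr [0.0, 0.0, 0.0] dist 5.8
pos [-5.68, 6.4, 0.0] dr [0.0, 0.0, 0.0] dist 8.6
pos [-7.04, 8.77, 0.0] dr [0.0, 0.0, 0.0] dist 11.3
pos [-7.75, 10.56, 0.0] dr [0.0, 0.0, 0.0] dist 13.1
arc2
pos [-0.14, 0.81, 0.0] dr [0.0, 0.0, 0.0] dist 0.8
pos [-0.27, 1.34, 0.0] dr [0.0, 0.0, 0.0] dist 1.4
pos [-0.36, 1.74, 0.0] dr [0.0, 0.0, 0.0] dist 1.8
```

step_arm(
  increments=[
    {"delta_pos":[4.5,-2.4,0],"dr":[0,0,9],"fingers":1},
    {"delta_pos":[9,-4.8,0],"dr":[0,0,18],"fingers":1},
    {"delta_pos":[13.5,-7.2,0],"dr":[0,0,27],"fingers":1},
    {"delta_pos":[18,-9.6,0],"dr":[0,0,36],"fingers":1},
    {"delta_pos":[21.6,-11.6,-0.1],"dr":[0,0.3,40.4],"fingers":1},
  ],
  newtons=10,
)

```text
time: 44.02
tool_pos: [0.6111, 0.149, 0.2168]
tool_rot: [-3.14, -0.005, -0.175]
contact_force: [0.4, -0.9, 1.1]
opening: 0.0285
grip_force: 0.0
```

step_arm(
  increments=[
    {"delta_pos":[0,0,0],"dr":[0,0,0],"fingers":1},
    {"delta_pos":[0,0,3],"dr":[0,0,0],"fingers":1},
    {"delta_pos":[0,0,7],"dr":[0,0,0],"fingers":1},
    {"delta_pos":[0,0,11.6],"dr":[0,0,0],"fingers":1},
    {"delta_pos":[0,0,11.6],"dr":[0,0,0],"fingers":1},
  ],
)

```text
time: 44.65
tool_pos: [0.6078, 0.1457, 0.0977]
tool_rot: [3.14, 0.004, -0.172]
contact_force: [-0.5, -0.3, 0.7]
opening: 0.0003
grip_force: 0.0
```

step_arm(
  increments=[
    {"delta_pos":[-1.8,2.5,0],"dr":[0,0,0],"fingers":1},
    {"delta_pos":[-3.9,4.3,0],"dr":[0,0,0],"fingers":1},
    {"delta_pos":[-5.7,6.4,0],"dr":[0,0,0],"fingers":1},
    {"delta_pos":[-7,8.8,0],"dr":[0,0,0],"fingers":1},
    {"delta_pos":[-7.7,10.6,0],"dr":[0,0,0],"fingers":1},
  ],
)

```text
time: 45.28
tool_pos: [0.5167, 0.0549, 0.1027]
tool_rot: [-3.14, -0.007, -0.172]
contact_force: [0.1, 0.9, -0.6]
opening: 0.0007
grip_force: 0.2
```

step_arm(
  increments=[
    {"delta_pos":[-0.1,0.4,0],"dr":[0,0,0],"fingers":1},
    {"delta_pos":[-0.1,0.8,0],"dr":[0,0,0],"fingers":1},
    {"delta_pos":[-0.2,1.1,0],"dr":[0,0,0],"fingers":1},
    {"delta_pos":[-0.2,1.1,0],"dr":[0,0,0],"fingers":1},
    {"delta_pos":[-0.2,1.1,0],"dr":[0,0,0],"fingers":1},
  ],
)

```text
time: 45.9
tool_pos: [0.5129, 0.0452, 0.1004]
tool_rot: [-3.14, -0.004, -0.172]
contact_force: [-2.7, 1.0, 2.0]
opening: 0.0008
grip_force: 0.8
```

```bash
python3 - <<'E'
from g import *
plan([P(158.5,.155)])
s=grab("scene"); cv2.imwrite("pics/p9.png",cv2.resize(s[130:280,170:370],(800,600),interpolation=cv2.INTER_CUBIC))
E
```

```text
now 45.9 [0.5129 0.0452 0.1004] [-179.93   -0.25   -9.85] open 0.0008 grip 0.8 F [-2.7  1.   2. ]
pos [-0.59, 0.83, 0.04] dr [-0.1, -0.3, 0.2] dist 1.0
```

View pics/p9.png

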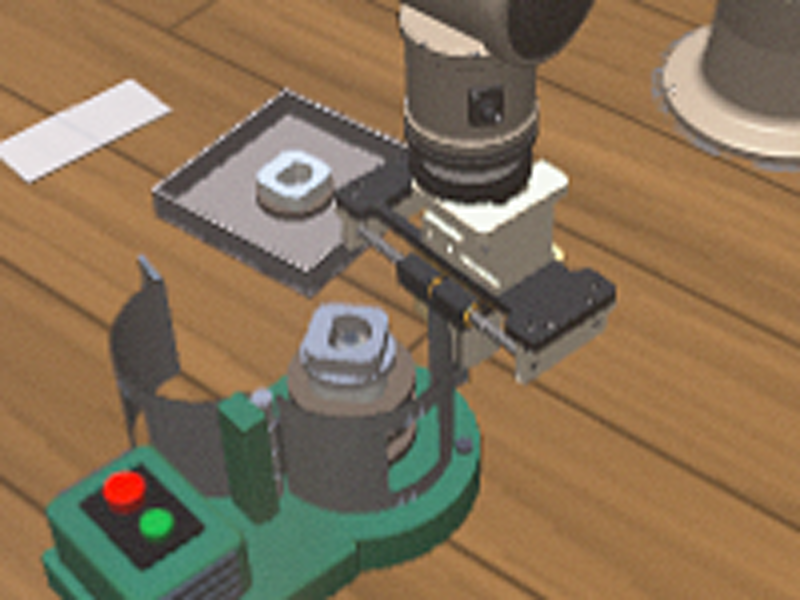

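step_arm(
  increments=[
    {"delta_pos":[-0.3,0.3,0],"dr":[0,0,0],"fingers":1},
    {"delta_pos":[-0.5,0.6,0],"dr":[0,0,0],"fingers":1},
    {"delta_pos":[-0.6,0.8,0],"dr":[0,0,0],"fingers":1},
    {"delta_pos":[-0.6,1,0],"dr":[0,0,0],"fingers":1},
    {"delta_pos":[-0.6,1,0],"dr":[0,0,0],"fingers":1},
  ],
)

```text
time: 46.58
tool_pos: [0.5049, 0.0362, 0.1005]
tool_rot: [-3.14, -0.004, -0.172]
contact_force: [0.2, 0.9, -0.4]
opening: 0.0003
grip_force: 0.0
```

```bash
python3 - <<'E'
from g import *
s=grab("scene"); t=grab("top"); cv2.imwrite("pics/top6.png",t)
plan([])
o=robot.observe(); p=o["tool_pos"][:2]; d=p-np.array([.5777,-.006]); c,q=np.cos(np.radians(-10)),np.sin(np.radians(-10)); print("head",c*d[0]+q*d[1],-q*d[0]+c*d[1])
E
```

```text
now 46.67 [0.505  0.0363 0.1005] [-179.93   -0.24   -9.87] open 0.0005 grip 0.0 F [ 0.6 -0.2  0.5]
head -0.07892914942282298 0.029032421435930742
```

step_arm(
  increments=[
    {"delta_pos":[0,0.1,0],"dr":[0,0,0],"fingers":1},
    {"delta_pos":[0,0.2,0],"dr":[0,0,0],"fingers":1},
    {"delta_pos":[0,0.3,0],"dr":[0,0,0],"fingers":1},
    {"delta_pos":[0,0.3,0],"dr":[0,0,0],"fingers":1},
    {"delta_pos":[0,0.3,0],"dr":[0,0,0],"fingers":1},
  ],
)

```text
time: 47.3
tool_pos: [0.5044, 0.0333, 0.1004]
tool_rot: [-3.14, -0.004, -0.172]
contact_force: [0.5, 0.6, 1.3]
opening: 0.0005
grip_force: 0.0
```

step_arm(
  increments=[
    {"delta_pos":[0,0.1,0],"dr":[0,0,0],"fingers":1},
    {"delta_pos":[0,0.2,0],"dr":[0,0,0],"fingers":1},
    {"delta_pos":[0,0.3,0],"dr":[0,0,0],"fingers":1},
    {"delta_pos":[0,0.3,0],"dr":[0,0,0],"fingers":1},
    {"delta_pos":[0,0.3,0],"dr":[0,0,0],"fingers":1},
  ],
)

```text
time: 47.92
tool_pos: [0.504, 0.0313, 0.1005]
tool_rot: [-3.139, -0.004, -0.172]
contact_force: [-0.2, 5.1, 0.5]
opening: 0.0005
grip_force: 2.7
```

step_arm(
  increments=[
    {"delta_pos":[0,-0.6,0],"dr":[0,0,0],"fingers":1},
    {"delta_pos":[-0.5,-2,-2],"dr":[0,0,0],"fingers":1},
    {"delta_pos":[-0.5,-2,-6],"dr":[0,0,0],"fingers":1},
    {"delta_pos":[-0.5,-2,-10],"dr":[0,0,0],"fingers":1},
    {"delta_pos":[-0.5,-2,-11.5],"dr":[0,0,0],"fingers":1},
  ],
)

```text
time: 48.55
tool_pos: [0.503, 0.0509, 0.218]
tool_rot: [-3.14, -0.008, -0.172]
contact_force: [1.0, 0.5, 0.3]
opening: 0.0004
grip_force: 0.0
```

```bash
python3 - <<'E'
from g import *
t=grab("top");s=grab("scene"); cv2.imwrite("pics/p10.png",np.hstack([cv2.resize(t[130:230,230:350],(400,333),interpolation=cv2.INTER_CUBIC),cv2.resize(s[160:260,180:300],(400,333),interpolation=cv2.INTER_CUBIC)]))
plan([(.50,-.18,.2,-10,0),P(268,.17,.2),P(268,.17,.1)])
print("arc")
for a in(255,245,235,225,215): plan([P(a)],P(268,.17))
print("arc2")
for a in(205,195,190,187,187): plan([P(a,.156)],P(215))
E
```

```text
now 48.65 [0.503  0.0509 0.2173] [-179.92   -0.48   -9.86] open 0.0004 grip 0.0 F [0.2 0.4 0.1]
pos [3.65, 22.8, 1.73] dr [-0.1, -0.5, 0.1] dist 23.2
pos [14.33, -1.65, -0.0] dr [0.0, 0.0, 0.0] dist 14.4
pos [0.0, -0.0, 10.0] dr [0.0, 0.0, 0.0] dist 10.0
arc
pos [-3.73, -1.19, -0.0] dr [0.0, 0.0, 0.0] dist 3.9
pos [-6.43, -1.67, -0.0] dr [0.0, 0.0, 0.0] dist 6.6
pos [-9.0, -2.61, -0.0] dr [0.0, 0.0, 0.0] dist 9.4
pos [-11.37, -3.97, -0.0] dr [0.0, 0.0, 0.0] dist 12.0
pos [-13.47, -5.73, -0.0] dr [0.0, 0.0, 0.0] dist 14.6
arc2
pos [-1.68, -2.15, -0.0] dr [0.0, 0.0, 0.0] dist 2.7
pos [-3.04, -4.51, -0.0] dr [0.0, 0.0, 0.0] dist 5.4
pos [-3.56, -5.77, -0.0] dr [0.0, 0.0, 0.0] dist 6.8
pos [-3.82, -6.54, -0.0] dr [0.0, 0.0, 0.0] dist 7.6
pos [-3.82, -6.54, -0.0] dr [0.0, 0.0, 0.0] dist 7.6
```

View pics/p10.png

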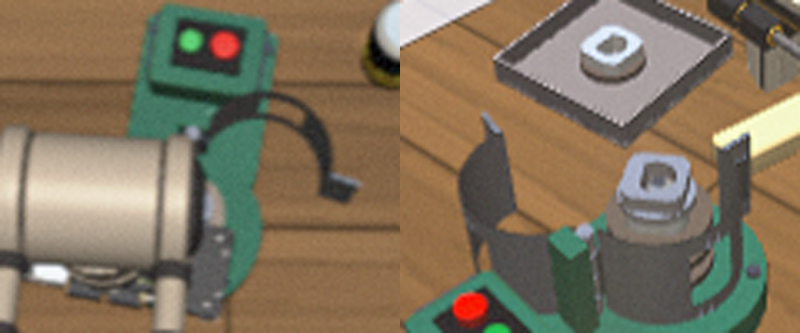

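step_arm(
  increments=[
    {"delta_pos":[0.7,4.6,0.3],"dr":[0,-0.5,0],"fingers":1},
    {"delta_pos":[1.4,9.2,0.7],"dr":[0,-0.5,0],"fingers":1},
    {"delta_pos":[2.2,13.8,1],"dr":[0,-0.5,0],"fingers":1},
    {"delta_pos":[2.9,18.4,1.4],"dr":[0,-0.5,0],"fingers":1},
    {"delta_pos":[3.6,22.8,1.7],"dr":[0,-0.5,0],"fingers":1},
  ],
)

```text
time: 49.28
tool_pos: [0.4977, -0.1812, 0.1968]
tool_rot: [-3.14, 0.007, -0.173]
contact_force: [0.3, 0.0, -0.4]
opening: 0.0005
grip_force: 0.0
```

step_arm(
  increments=[
    {"delta_pos":[5,-0.6,0],"dr":[0,0,0],"fingers":1},
    {"delta_pos":[10,-1.2,0],"dr":[0,0,0],"fingers":1},
    {"delta_pos":[14.3,-1.6,0],"dr":[0,0,0],"fingers":1},
    {"delta_pos":[14.3,-1.6,4],"dr":[0,0,0],"fingers":1},
    {"delta_pos":[14.3,-1.6,10],"dr":[0,0,0],"fingers":1},
  ],
)

```text
time: 49.9
tool_pos: [0.6427, -0.1886, 0.0964]
tool_rot: [-3.141, 0.002, -0.172]
contact_force: [0.5, -0.9, -0.5]
opening: 0.0004
grip_force: 0.0
```

step_arm(
  increments=[
    {"delta_pos":[-3.7,-1.2,0],"dr":[0,0,0],"fingers":1},
    {"delta_pos":[-6.4,-1.7,0],"dr":[0,0,0],"fingers":1},
    {"delta_pos":[-9,-2.6,0],"dr":[0,0,0],"fingers":1},
    {"delta_pos":[-11.4,-4,0],"dr":[0,0,0],"fingers":1},
    {"delta_pos":[-13.5,-5.7,0],"dr":[0,0,0],"fingers":1},
  ],
)

```text
time: 50.52
tool_pos: [0.5173, -0.1087, 0.0973]
tool_rot: [-3.14, 0.006, -0.173]
contact_force: [1.1, -0.5, -0.1]
opening: 0.0004
grip_force: 0.5
```

step_arm(
  increments=[
    {"delta_pos":[-0.8,-1,0],"dr":[0,0,0],"fingers":1},
    {"delta_pos":[-1.7,-2.1,0],"dr":[0,0,0],"fingers":1},
    {"delta_pos":[-2.4,-3.3,0],"dr":[0,0,0],"fingers":1},
    {"delta_pos":[-3,-4.5,0],"dr":[0,0,0],"fingers":1},
    {"delta_pos":[-3,-4.5,0],"dr":[0,0,0],"fingers":1},
  ],
)

```text
time: 51.15
tool_pos: [0.4962, -0.0586, 0.0985]
tool_rot: [-3.14, 0.005, -0.171]
contact_force: [-0.1, 0.6, 0.0]
opening: 0.0006
grip_force: 0.0
```

```bash
cat > hd.py <<'E'
from g import *
plan([])
o=robot.observe(); p=o["tool_pos"][:2]; d=p-np.array([.5777,-.006]); c,q=np.cos(np.radians(-10)),np.sin(np.radians(-10)); print("head",c*d[0]+q*d[1],-q*d[0]+c*d[1])
E
python3 hd.py
```

```text
now 51.15 [ 0.4962 -0.0586  0.0985] [-179.91    0.3    -9.79] open 0.0006 grip 0.0 F [-0.1  0.6  0. ]
head -0.07112365018187541 -0.0659265434847241
```

step_arm(
  increments=[
    {"delta_pos":[-0.2,-0.9,0],"dr":[0,0,0],"fingers":1},
    {"delta_pos":[-0.4,-1.8,0],"dr":[0,0,0],"fingers":1},
    {"delta_pos":[-0.6,-2.7,0],"dr":[0,0,0],"fingers":1},
    {"delta_pos":[-0.8,-3.5,0],"dr":[0,0,0],"fingers":1},
    {"delta_pos":[-0.8,-3.8,0],"dr":[0,0,0],"fingers":1},
  ],
)

```text
time: 51.78
tool_pos: [0.495, -0.0201, 0.0986]
tool_rot: [-3.14, 0.005, -0.171]
contact_force: [-1.1, -0.5, 0.6]
opening: 0.0004
grip_force: 0.4
```

step_arm(
  increments=[
    {"delta_pos":[0,-0.1,0],"dr":[0,0,0],"fingers":1},
    {"delta_pos":[0,-0.2,0],"dr":[0,0,0],"fingers":1},
    {"delta_pos":[0,-0.3,0],"dr":[0,0,0],"fingers":1},
    {"delta_pos":[0,-0.3,0],"dr":[0,0,0],"fingers":1},
    {"delta_pos":[0,-0.3,0],"dr":[0,0,0],"fingers":1},
  ],
)

```text
time: 52.4
tool_pos: [0.4957, -0.0179, 0.0986]
tool_rot: [-3.14, 0.005, -0.172]
contact_force: [-1.4, -0.9, -0.2]
opening: 0.0006
grip_force: 0.2
```

```bash
python3 hd.py
```

```text
now 52.4 [ 0.4957 -0.0179  0.0986] [-179.92    0.26   -9.87] open 0.0006 grip 0.2 F [-1.4 -0.9 -0.2]
head -0.07866019119149717 -0.025942822242350644
```

step_arm(
  increments=[
    {"delta_pos":[0,-0.1,0],"dr":[0,0,0],"fingers":1},
    {"delta_pos":[0,-0.2,0],"dr":[0,0,0],"fingers":1},
    {"delta_pos":[0,-0.3,0],"dr":[0,0,0],"fingers":1},
    {"delta_pos":[0,-0.3,0],"dr":[0,0,0],"fingers":1},
    {"delta_pos":[0,-0.3,0],"dr":[0,0,0],"fingers":1},
  ],
)

```text
time: 53.02
tool_pos: [0.496, -0.0154, 0.0986]
tool_rot: [-3.141, 0.005, -0.172]
contact_force: [-1.8, -4.7, 0.7]
opening: 0.0005
grip_force: 2.6
```

step_arm(
  increments=[
    {"delta_pos":[0,-0.1,0],"dr":[0,0,0],"fingers":1},
    {"delta_pos":[0,-0.2,0],"dr":[0,0,0],"fingers":1},
    {"delta_pos":[0,-0.2,0],"dr":[0,0,0],"fingers":1},
    {"delta_pos":[0,-0.2,0],"dr":[0,0,0],"fingers":1},
    {"delta_pos":[0,-0.2,0],"dr":[0,0,0],"fingers":1},
  ],
)

```text
time: 53.65
tool_pos: [0.496, -0.0153, 0.0987]
tool_rot: [3.139, 0.005, -0.172]
contact_force: [-3.6, -13.7, 0.6]
opening: 0.0004
grip_force: 7.5
```

```bash
python3 hd.py
```

```text
now 53.65 [ 0.496  -0.0153  0.0987] [179.86   0.3   -9.84] open 0.0004 grip 7.5 F [ -3.6 -13.7   0.6]
head -0.07882717286367044 -0.023342702445818844
```

step_arm(
  increments=[
    {"delta_pos":[0,1,0],"dr":[0,0,0],"fingers":1},
    {"delta_pos":[-0.3,2,-3],"dr":[0,0,0],"fingers":1},
    {"delta_pos":[-0.3,2,-8],"dr":[0,0,0],"fingers":1},
    {"delta_pos":[-0.3,0,-9],"dr":[0,0,0],"fingers":-1},
    {"delta_pos":[-0.3,-2.2,-9],"dr":[0,0,0],"fingers":-1},
  ],
  newtons=15,
)

```text
time: 54.28
tool_pos: [0.4987, 0.0095, 0.1902]
tool_rot: [-3.139, 0.001, -0.173]
contact_force: [0.0, 0.1, -1.0]
opening: 0.016
grip_force: 0.0
```

step_arm(
  increments=[
    {"delta_pos":[0,0,0],"dr":[0,0,0],"fingers":-1},
    {"delta_pos":[0,0,0],"dr":[0,0,0],"fingers":-1},
    {"delta_pos":[0,0,0],"dr":[0,0,0],"fingers":-1},
    {"delta_pos":[0,0,0],"dr":[0,0,0],"fingers":-1},
    {"delta_pos":[0,0,0],"dr":[0,0,0],"fingers":-1},
  ],
)

```text
time: 54.9
tool_pos: [0.4977, 0.0088, 0.1886]
tool_rot: [-3.14, 0.005, -0.173]
contact_force: [-0.1, 0.6, 0.2]
opening: 0.0662
grip_force: 0.0
```

```bash
python3 hd.py; python3 - <<'E'
from h import *
s=grab("scene");t=grab("top"); cv2.imwrite("pics/p11.png",np.hstack([cv2.resize(t[130:230,230:350],(400,333),interpolation=cv2.INTER_CUBIC),cv2.resize(s[160:260,180:300],(400,333),interpolation=cv2.INTER_CUBIC)]))
E
```

```text
now 54.9 [0.4977 0.0088 0.1886] [-179.92    0.27   -9.89] open 0.0662 grip 0.0 F [-0.1  0.6  0.2]
head -0.08134413880408839 0.0006695094587679737
```

View pics/p11.png

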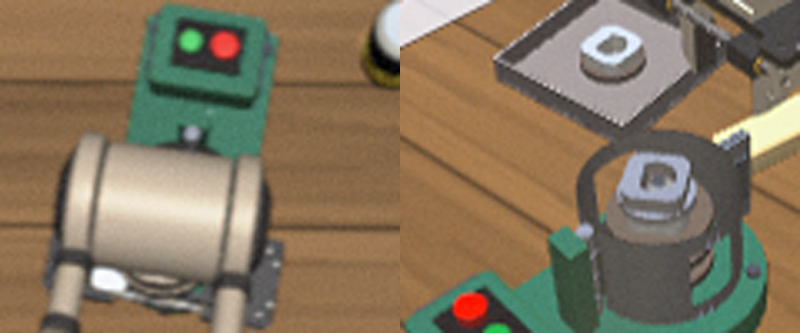

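Both shut; squeeze the flanges gently to confirm.

step_arm(
  increments=[
    {"delta_pos":[0,0,2],"dr":[0,0,0],"fingers":-1},
    {"delta_pos":[0,0,5],"dr":[0,0,0],"fingers":-1},
    {"delta_pos":[0,0,8],"dr":[0,0,0],"fingers":-1},
    {"delta_pos":[0,0,8.5],"dr":[0,0,0],"fingers":-1},
    {"delta_pos":[0,0,8.5],"dr":[0,0,0],"fingers":1},
  ],
  newtons=12,
)

```text
time: 55.62
tool_pos: [0.4977, 0.0092, 0.1041]
tool_rot: [-3.14, 0.004, -0.172]
contact_force: [0.7, -0.5, -0.6]
opening: 0.0858
grip_force: 0.0
```

step_arm(
  increments=[
    {"delta_pos":[0,0,0],"dr":[0,0,0],"fingers":1},
    {"delta_pos":[0,0,0],"dr":[0,0,0],"fingers":1},
    {"delta_pos":[0,0,0],"dr":[0,0,0],"fingers":1},
    {"delta_pos":[0,0,0],"dr":[0,0,0],"fingers":1},
    {"delta_pos":[0,0,0],"dr":[0,0,0],"fingers":1},
  ],
)

```text
time: 56.25
tool_pos: [0.4974, 0.0093, 0.1037]
tool_rot: [-3.14, 0.005, -0.172]
contact_force: [-0.2, -0.7, 0.0]
opening: 0.0363
grip_force: 0.0
```

step_arm(
  increments=[
    {"delta_pos":[0,0,0],"dr":[0,0,0],"fingers":1},
    {"delta_pos":[0,0,0],"dr":[0,0,0],"fingers":1},
    {"delta_pos":[0,0,0],"dr":[0,0,0],"fingers":1},
    {"delta_pos":[0,0,0],"dr":[0,0,0],"fingers":1},
    {"delta_pos":[0,0,0],"dr":[0,0,0],"fingers":1},
  ],
)

```text
time: 56.88
tool_pos: [0.4972, 0.0084, 0.1037]
tool_rot: [3.142, 0.005, -0.172]
contact_force: [-0.8, -6.1, 0.4]
opening: 0.0103
grip_force: 12.0
```

step_arm(
  increments=[
    {"delta_pos":[0,0,0],"dr":[0,0,0],"fingers":-1},
    {"delta_pos":[0,0,0],"dr":[0,0,0],"fingers":-1},
    {"delta_pos":[0,0,0],"dr":[0,0,0],"fingers":-1},
    {"delta_pos":[0,0,0],"dr":[0,0,0],"fingers":-1},
    {"delta_pos":[0,0,0],"dr":[0,0,0],"fingers":-1},
  ],
)

```text
time: 57.5
tool_pos: [0.4973, 0.0093, 0.1037]
tool_rot: [-3.14, 0.005, -0.172]
contact_force: [0.4, 0.4, -0.4]
opening: 0.0559
grip_force: 0.0
```

step_arm(
  increments=[
    {"delta_pos":[0,0,-2],"dr":[0,0,0],"fingers":-1},
    {"delta_pos":[0,0,-6],"dr":[0,0,0],"fingers":-1},
    {"delta_pos":[0,0,-11],"dr":[0,0,0],"fingers":-1},
    {"delta_pos":[0,5,-13],"dr":[0,0,0],"fingers":-1},
    {"delta_pos":[0,10,-13],"dr":[0,0,0],"fingers":-1},
  ],
)

```text
time: 58.12
tool_pos: [0.4816, -0.0905, 0.2357]
tool_rot: [-3.141, 0.0, -0.17]
contact_force: [0.9, 0.0, -0.4]
opening: 0.0916
grip_force: 0.0
```

step_arm(
  increments=[
    {"delta_pos":[-1,5,0],"dr":[0,0,0],"fingers":-1},
    {"delta_pos":[-2,10,0],"dr":[0,0,0],"fingers":-1},
    {"delta_pos":[-3,15,0],"dr":[0,0,0],"fingers":-1},
    {"delta_pos":[-4,19,0],"dr":[0,0,0],"fingers":-1},
    {"delta_pos":[-4,19,0],"dr":[0,0,0],"fingers":-1},
  ],
)

```text
time: 58.75
tool_pos: [0.4078, -0.272, 0.2333]
tool_rot: [-3.141, 0.005, -0.176]
contact_force: [-0.5, 1.0, 0.3]
opening: 0.0921
grip_force: 0.0
```

```bash
python3 - <<'E'
from h import *
s=grab("scene");t=grab("top"); cv2.imwrite("pics/p12.png",np.hstack([cv2.resize(t[120:240,160:420],(440,203),interpolation=cv2.INTER_CUBIC)[:, :],cv2.resize(s[150:270,170:320],(254,203),interpolation=cv2.INTER_CUBIC)]))
cv2.imwrite("pics/p12.png",np.vstack([np.hstack([cv2.resize(t[140:240,230:350],(400,333),interpolation=cv2.INTER_CUBIC),cv2.resize(s[160:260,180:300],(400,333),interpolation=cv2.INTER_CUBIC)]),cv2.resize(t[100:330],(800,262))[:,:800] if 0 else np.hstack([cv2.resize(t[120:320,90:460],(490,265)),cv2.resize(s[60:420],(310,265))])]))
plan([])
E
```

```text
now 58.85 [ 0.4087 -0.2698  0.2333] [-179.89    0.28   -9.93] open 0.0921 grip 0.0 F [-0.  -0.4 -0.4]
```

View pics/p12.png

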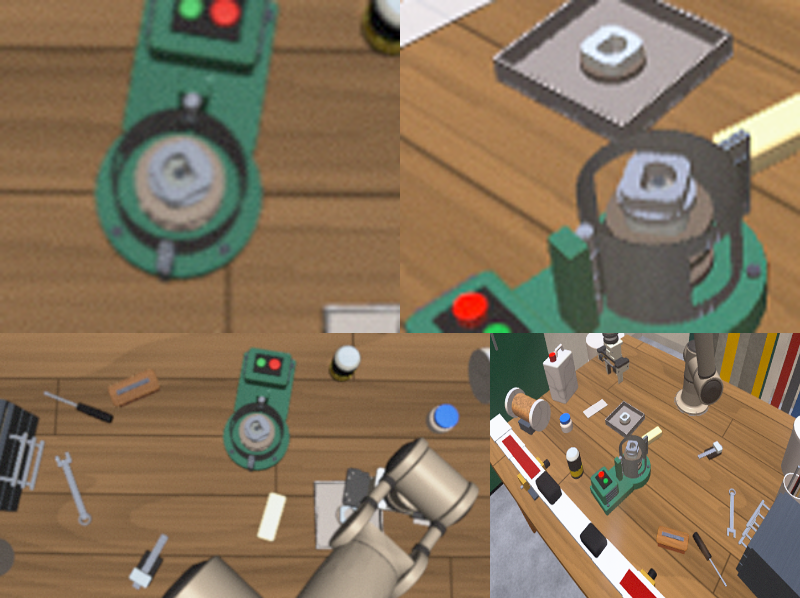

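```bash
python3 -c "
from cell import robot
print(robot.hand_in())"
```

```text
the job is handed in; nothing more can be done
None
```

I handed the job in at about 59 s: the worn wheel lies flat in the scrap tray, all three fresh wheels and the clamp collar are keyed and fully down on the spindle, both guard halves are shut with their flanges meeting, and no other item on the bench was handled or visibly moved.

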